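# Unload the ejector mould

### The job

Unload the ejector mould: move the orange weight off it to the middle of the cork pad, then pull the yellow spring pin up and turn it anticlockwise into its rest notch so that it stays out by itself, and push the red post all the way along its track so that the ejectors lift the blue jaws out of their pockets. Put every jaw in the grey tray, each lying down on the tray's own floor, then bring the post fully back and turn the pin back so that it drops in and locks the slide again. Leave the yellow cup, the stack of dark grey plates and the V-shaped bracket where they are.

Things in the scene. Friction and masses are not known exactly. Their poses are not given: they have to be found in the camera images.
- mould: Fixed ejector mould. Origin on the table under the centre of the block; x, y along its sides, z up. Aluminium block 196 (x) by 151 (y) mm, top at z 76, four pockets 73 (x) by 39 (y) by 26 deep at x +-45, y +-39, each with an ejector pad in its floor. Deck at y 80 to 165: slide with red post, grey bridge with the spring pin at x 55, y 120. Only post, pin and what lies on the block rise above 76.
- pin_lift (a joint): Height of the spring pin, m: 0 in (slide locked), 0.026 the upper stop. A spring pulls it down, 4 N at 0, 10 N at 0.020. A side peg lets it turn only when lifted over 0.021 (pull to 0.024); it rests at 0.018 in the notch, at 0.021 on the ridge between notch and slot. Above 0.010 the slide is free. Its foot enters the slide's hole only with the slide within 2 mm of home.
- pin_turn (a joint): Turn of the spring pin, rad, anticlockwise from above: 0 locked (drops in only below about 0.13), rest notch from 0.95 to the stop at 1.4 (aim at 1.2). Light to turn when lifted. To lock again, lift to 0.024, turn to 0 and let go: the spring pulls it in.
- pin_handle (a point): Centre of the pin's yellow T-bar, 56 long, 12 wide, 16 mm high; the point's x axis runs along the bar (parallel to the mould's x at pin_turn 0); it turns and rises with the pin. 98 mm above the table with the pin in. Pinch it across its 12 mm from above, fingertips above z 72 mm, where the sleeve below it ends.
- slide (a joint): Travel of the steel slide, m: 0 home, 0.06 fully out, along the mould's +x. Takes 5 to 8 N and stays where it is left. It lifts all four ejector pads by 0.4 times its travel: at full travel a jaw stands 22 mm above the block.
- post (a point): Grip point on the axis of the slide's upright red post, 98 mm above the table, 12 mm below the post's top; the post is 20 by 20 mm, sides parallel to the mould's axes. It moves with the slide; at home it is at x -75, y 120 mm of the mould.
- weight: Orange hold-down weight lying on the mould block over the pockets, 0.5 to 0.85 kg. Slab 150 (x) by 90 (y) by 12 mm with an upright fin on top, 70 (x) by 14 (y) mm, up to 50 mm above the underside. Origin at the centre of the underside, z up. Pinch the fin across its 14 mm.
- pad: Thin cork pad fixed on the table, 220 (x) by 180 (y) by 4 mm. Origin at the centre of its underside.
- tray: Grey loose open tray, 200 (x) by 170 (y) by 28 mm high, walls and floor 4 mm thick, 0.7 kg. Origin at the centre of its underside, z up. It stands on one side of the mould and the pad on the other; which is which varies.
- jaw1: Blue moulded clamp jaw, 70 (x) by 36 (y) by 26 (z) mm, about 75 g, with two dark bolt holes and a dark stripe; origin at its centre. It starts in one of the mould's pockets, its top flush with the block, long side along the mould's x. Two to four of the four jaws are present. When raised, grip it across its 36 mm.
- jaw2: Blue moulded clamp jaw, 70 (x) by 36 (y) by 26 (z) mm, about 75 g, with two dark bolt holes and a dark stripe; origin at its centre. It starts in one of the mould's pockets, its top flush with the block, long side along the mould's x. Two to four of the four jaws are present. When raised, grip it across its 36 mm.
- jaw3: Blue moulded clamp jaw, 70 (x) by 36 (y) by 26 (z) mm, about 75 g, with two dark bolt holes and a dark stripe; origin at its centre. It starts in one of the mould's pockets, its top flush with the block, long side along the mould's x. Two to four of the four jaws are present. When raised, grip it across its 36 mm.
- jaw4: Blue moulded clamp jaw, 70 (x) by 36 (y) by 26 (z) mm, about 75 g, with two dark bolt holes and a dark stripe; origin at its centre. It starts in one of the mould's pockets, its top flush with the block, long side along the mould's x. Two to four of the four jaws are present. When raised, grip it across its 36 mm.
- pen_cup: Yellow cup, 76 mm across, 85 mm high, bystander. Origin at the centre of its underside.
- plates: Stack of dark grey plates, 80 by 160 by 24 mm, bystander. Origin at the centre of its underside.
- v_bracket: Blue V-shaped bracket, about 80 by 80 by 24 mm, bystander lying on the table. Origin near the tip of the V, at the underside.

How it is judged:
By the outcome, as a careful person would: the job done as asked, in the order asked, and still so for the second after the job is handed in, with the robot touching nothing.
Of jaw1, jaw2, jaw3, jaw4 only 2 to 4 are there at a start; the rules pass over those that are not, and their reading is None.
At some moment in a run one of weight, tray may be knocked a few centimetres aside while the robot is not near it.
Once in a run the grip may slacken for a moment while it holds something.
It also fails if it takes over 210 s, if anything falls off the work surface, if the arm or the gripper's body presses on something with over 40 N, if the wrist force passes 120 N, or if a joint passes its speed limit or range.

### The arm

A 6-joint arm with a two-finger parallel gripper is mounted at the origin on the work surface. World frame = base frame: x ahead of the robot, y to its left, z up, the work surface at z = 0. Lengths are in mm, angles in rad, forces in N, time in s.
With the tool pointing down it reaches from about 325 to 775 mm from the base axis. Payload 5.5 kg.
Tool frame: the origin (TCP) lies at the very end of the fingers, on their centre line; the grasp point (between the pads) lies 19 mm behind it; z points along the fingers, y is the line along which they close (so a half turn about z gives the same grasp; the last joint's range is limited). The gripper opens to 88 mm and grips with 3 to 60 N. Pads are 20 mm wide; open, the fingers measure 115 mm over their backs; the gripper's body (75 mm by 178 mm) begins 61 mm behind the grasp point.
Start: joints at [1.183, 0.091, 1.231, -0, 1.82, -0.057], TCP at [194.885, 567.482, 222.631] pointing down, gripper open.
Joint ranges: [-2.87, 2.87], [-0.86, 2.18], [0.17, 2.46], [-1.51, 4.65], [0.06, 2.69], [-2.65, 2.65]. Speed limits (rad/s): [2.57, 2.57, 3.01, 3.14, 3.14, 3.14].

### API

Orientations are given as a rotation vector (axis times angle).
In Python, from rig import env gives the robot as it stands.
- The arm moves only by the shell command python3 drive.py FILE [OPENING], which reads ROWS from the file FILE. ROWS is 1 to 5 rows, parted by a bar, with the numbers parted by commas; each row has 6 numbers: dx, dy, dz in shares of the most that a row can go, 1 being 62.5 mm, then a rotation vector rx, ry, rz in rad; each row shifts and turns the commanded pose from where the row before left it, along the tool's axes as they then stand; what a row does not reach is not made up. A row lasts 1/8 s, in which the tool goes at most 62.5 mm and 0.188 rad, less where a joint would pass 70% of its speed; a pose out of reach is approached as far as the arm can. OPENING is the opening from 0.0 (shut) to 1.0 (fully open), set as the command begins (- or left out keeps the last). The fingers move at their own pace and stop on an object; the grip force is fixed at half the most. Time passes only in rows, so rows that do not move let the fingers close. It prints the time, the measured TCP pose, the force, the opening and the grip force at its end. Input that does not fit is refused with a message, and nothing moves.
- env.get_obs(): the state, without advancing time (a new reading comes with each control period).
- env.capture(name): name is "scene" or "side" or "wrist"; returns the picture (400x640x3 uint8, blue, green, red); there is no depth.
- env.get_calibration(name): a dict with "intrinsics" (3x3 intrinsics, pixels), "R" (3x3) and "t" (3): a world point X has camera coordinates R X + t; the wrist camera has in their place "hand_eye" (4x4, takes a point from camera to tool coordinates, whose origin is the TCP and whose axes are the flange's). Camera axes: x right, y down, z forward; pixel columns grow to the right and rows downward; lengths in mm; the calibration is good to about 2 mm. The wrist camera is an equidistant fisheye: a pixel r from the principal point sees the ray r / f radians off the axis. A picture is of the moment at which its call begins: read the wrist's pose just before it. get_calibration takes no time and is no camera call.
- env.hand_in(): hands the job in; it is judged then, once.
The state is a dict: "clock": time; "joint_positions": joint angles; "qd": joint speeds; "joint_efforts": joint torques, N m; "tool_pos": TCP position; "eef_rot": TCP orientation; "ft_force": force on the tool from outside, world axes, zero at the start; "ft_torque": the same for the moment, N m; "width": opening from 0.0 (shut) to 1.0 (fully open); "finger_force": force on a finger pad.
Only numpy, scipy, OpenCV 4.12 (cv2) and the standard library are available. Lean on these libraries where they do the work, as an engineer would, in place of code of your own. Each camera call takes 0.05 s, during which the arm holds its last target. There are 200 camera calls.

## Working session

There is one attempt and no reset: what is moved stays moved. The work goes in short steps, Python scripts to look and compute and a shell command to move; the robot and the scene stay as the last step left them, time stands still between calls to the robot, and variables do not carry over. Pictures are saved under pics/ and viewed, at most 14 in all, crops included, and the job is handed in when it is done.

```bash
ls; mkdir -p pics; python3 - <<'E'
from rig import env
import cv2
o=env.get_obs(); print(o)
for n in("scene","side"):
    cv2.imwrite(f"pics/{n}0.png",env.capture(n)); c=env.get_calibration(n); print(n,c)
cv2.imwrite("pics/wrist0.png",env.capture("wrist"));print(env.get_calibration("wrist"))
E
```

```text
drive.py
pics
rig.py
{'clock': 0.0, 'joint_positions': array([ 1.18330647e+00,  9.18485372e-02,  1.23186492e+00, -4.79565547e-05,
        1.81981961e+00, -5.67411082e-02]), 'qd': array([-6.20342882e-04, -3.87935633e-04,  7.61761600e-04, -1.26197625e-03,
        9.58163748e-05,  1.46686492e-04]), 'joint_efforts': array([-3.24959947e-04, -4.46451867e+01, -4.06444108e+01,  6.98093581e-02,
        2.94139353e-02, -1.25624197e-04]), 'tool_pos': array([194.77697075, 567.18600906, 221.52491768]), 'eef_rot': array([-5.17129139e-01, -3.09834991e+00,  2.98883019e-03]), 'ft_force': array([-0.29660052,  0.2315938 ,  0.78565824]), 'ft_torque': array([-0.00316626,  0.01843738, -0.04201309]), 'finger_force': 0.0, 'width': 1.0034890283361912}
scene {'intrinsics': array([[400.42405902,   0.        , 314.92754572],
       [  0.        , 400.42405902, 202.83021131],
       [  0.        ,   0.        ,   1.        ]]), 'R': array([[-0.80395287,  0.59461975, -0.00933442],
       [ 0.33246785,  0.4363867 , -0.8360812 ],
       [-0.49307698, -0.6
[... 292 characters left out ...]
4763,  0.01053599],
       [-0.0351945 , -0.7229863 , -0.68996533],
       [ 0.04808221,  0.68836855, -0.72376574]]), 't': array([-594.56944454,   88.71203284, 1196.77813528])}
{'intrinsics': array([[309.70691629,   0.        , 318.17255512],
       [  0.        , 309.70691629, 196.68884492],
       [  0.        ,   0.        ,   1.        ]]), 'hand_eye': array([[ 5.65507326e-04, -9.61551732e-01, -2.74623283e-01,
         7.62625601e+01],
       [ 9.99999837e-01,  5.64627768e-04,  8.22524060e-05,
        -1.45636856e-01],
       [ 7.59699881e-05, -2.74623285e-01,  9.61551894e-01,
        -1.61658007e+02],
       [ 0.00000000e+00,  0.00000000e+00,  0.00000000e+00,
         1.00000000e+00]])}
```
View pics/scene0.png

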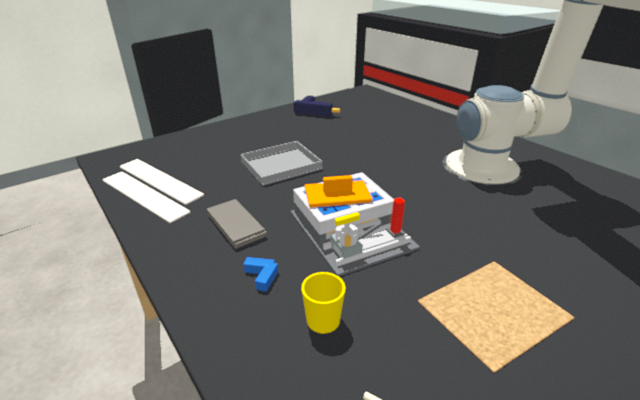

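View pics/side0.png

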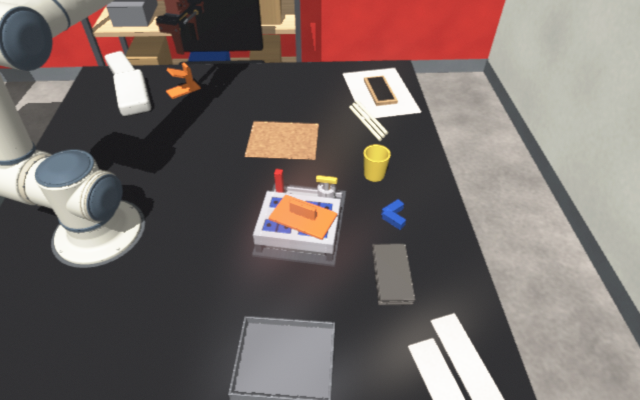

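The scene camera shows the mould at (345,215), the tray at (282,162) and the pad at (495,310). The side camera shows the mould at (298,222), the tray at (285,358), the pad at (283,140), the post at (280,180) and the pin bar at (327,180).

```bash
cat > h.py <<'E'
import numpy as np, cv2
from rig import env
from scipy.spatial.transform import Rotation as R
def plane(n,uv,z,obs=None):
    """pixels -> world points on plane z"""
    c=env.get_calibration(n); K=c["intrinsics"]; uv=np.atleast_2d(np.array(uv,float))
    d=(uv-K[:2,2])/K[0,0]
    if n=="wrist":
        o=obs or env.get_obs(); T=np.eye(4); T[:3,:3]=R.from_rotvec(o["eef_rot"]).as_matrix(); T[:3,3]=o["tool_pos"]
        H=T@c["hand_eye"]; r=np.linalg.norm(d,axis=1,keepdims=True)+1e-9
        ray=np.hstack([d/r*np.sin(r),np.cos(r)])@H[:3,:3].T; C=H[:3,3]
    else:
        ray=np.hstack([d,np.ones((len(d),1))])@c["R"]; C=-c["R"].T@c["t"]
    return C+ray*((z-C[2])/ray[:,2])[:,None]
def project(n,X,obs=None):
    c=env.get_calibration(n); K=c["intrinsics"]; X=np.atleast_2d(X)
    if n=="wrist":
        T=np.eye(4); T[:3,:3]=R.from_rotvec(obs["eef_rot"]).as_matrix(); T[:3,3]=obs["tool_pos"]
        H=np.linalg.inv(T@c["hand_eye"]); p=X@H[:3,:3].T+H[:3,3]
        rr=np.linalg.norm(p[:,:2],axis=1,keepdims=True); th=np.arctan2(rr,p[:,2:])
        return K[:2,2]+K[0,0]*th*p[:,:2]/(rr+1e-9)
    p=X@c["R"].T+c["t"]; return K[:2,2]+K[0,0]*p[:,:2]/p[:,2:]
def shot(n,name):
    o=env.get_obs(); im=env.capture(n); cv2.imwrite(f"pics/{name}.png",im); np.save(f"pics/{name}.npy",o,allow_pickle=True); return im,o
def togo(xyz,yaw=None,o=None):
    """tool-axes shift (mm) and tool z turn to point; yaw = world heading of the tool's y axis (mod pi)"""
    o=o or env.get_obs(); M=R.from_rotvec(o["eef_rot"]).as_matrix()
    d=np.array(xyz)-o["tool_pos"]; rz=0
    if yaw is not None:
        cur=np.arctan2(M[1,1],M[0,1]); a=(yaw-cur+np.pi/2)%np.pi-np.pi/2; rz=-a
        al=o["joint_positions"][5]
        print("j6",al.round(2))
    tilt=np.arccos(-M[2,2])
    print("world d",d.round(1),"tool d",(M.T@d).round(1),"rz",round(rz,3),"tilt",round(tilt,4),"y-head",round(np.arctan2(M[1,1],M[0,1]),3))
E
python3 - <<'E'
from h import *
for n,p,z in[("mould TL TR BR BL",[(264,193),(341,195),(338,248),(255,243)],76),("post",[(279,172)],110),("pin",[(327,180)],106),("pad",[(256,123),(319,124),(316,158),(247,156)],4),("tray",[(244,319),(335,320),(333,402),(234,398)],28),("cup",[(377,150)],85)]:
    print(n,plane("side",p,z).round(0).tolist())
togo([500,0,300],1.57)
E
```

```text
mould TL TR BR BL [[441.0, 44.0, 76.0], [644.0, 27.0, 76.0], [622.0, -146.0, 76.0], [425.0, -121.0, 76.0]]
post [[482.0, 87.0, 110.0]]
pin [[608.0, 55.0, 106.0]]
pad [[396.0, 445.0, 4.0], [607.0, 430.0, 4.0], [589.0, 259.0, 4.0], [375.0, 278.0, 4.0]]
tray [[404.0, -294.0, 28.0], [604.0, -307.0, 28.0], [587.0, -480.0, 28.0], [395.0, -462.0, 28.0]]
cup [[762.0, 194.0, 85.0]]
j6 -0.06
world d [ 305.2 -567.3   78.2] tool d [-472.9 -437.5  -77.6] rz -0.33 tilt 0.0015 y-head 1.24
```

View pics/wrist0.png

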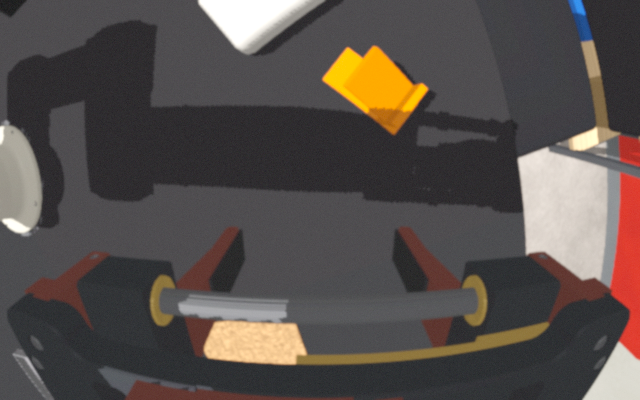

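The rows are not in the units I measure in: shifts go in shares of 62.5 mm. I convert before sending: -45 mm is -0.72, -41 mm is -0.656.

```bash
echo '-0.656,-0.72,-0.112,0,0,0 | -0.656,-0.72,-0.112,0,0,0 | -0.656,-0.72,-0.112,0,0,0 | -0.656,-0.72,-0.112,0,0,0 | -0.656,-0.72,-0.112,0,0,0' > m.json && python3 drive.py m.json
echo '-0.656,-0.72,-0.112,0,0,0 | -0.656,-0.72,-0.112,0,0,0 | -0.656,-0.72,-0.112,0,0,0 | -0.656,-0.72,-0.112,0,0,0 | -0.656,-0.72,-0.112,0,0,0' > m.json && python3 drive.py m.json
echo '0,0,0,0,0,0.18 | 0,0,0,0,0,0.18 | 0,0,0,0,0,0.18 | 0,0,0,0,0,0.18 | 0,0,0,0,0,0.18' > m.json && python3 drive.py m.json
echo '0,0,0,0,0,0.18 | 0,0,0,0,0,0.18 | 0,0,0,0,0,0.18 | 0,0,0,0,0,0.18 | 0,0,0,0,0,0.18' > m.json && python3 drive.py m.json
echo '0,0,0,0,0,0.18 | 0,0,0,0,0,0.18 | 0,0,0,0,0,0.18 | 0,0,0,0,0,0.18 | 0,0,0,0,0,0.18' > m.json && python3 drive.py m.json
echo '0,0,0,0,0,0.18 | 0,0,0,0,0,0 | 0,0,0,0,0,0' > m.json && python3 drive.py m.json
python3 - <<'E'
from h import *
im,o=shot("wrist","w1"); togo([457,-49,300],-1.67)
E
```

```text
clock: 0.78
tool_pos: [316.0, 286.3, 257.6]
eef_rot: [0.516, 3.099, -0.0]
ft_force: [1.4, 0.1, -0.6]
width: 1.0
finger_force: 0.0
clock: 1.4
tool_pos: [436.8, 6.7, 292.8]
eef_rot: [0.517, 3.098, 0.0]
ft_force: [0.8, 0.7, 0.4]
width: 0.999
finger_force: 0.0
clock: 2.02
tool_pos: [436.4, 8.7, 292.3]
eef_rot: [-1.821, -2.559, 0.0]
ft_force: [-0.4, 0.4, -0.3]
width: 1.004
finger_force: 0.0
clock: 2.65
tool_pos: [436.4, 8.7, 292.4]
eef_rot: [-2.753, -1.513, 0.001]
ft_force: [0.2, 0.6, -0.6]
width: 0.998
finger_force: 0.0
clock: 3.28
tool_pos: [436.4, 8.7, 292.3]
eef_rot: [-3.137, -0.165, 0.001]
ft_force: [-0.5, 0.8, 0.2]
width: 0.999
finger_force: 0.0
clock: 3.65
tool_pos: [436.5, 8.7, 292.5]
eef_rot: [3.14, -0.103, -0.0]
ft_force: [-0.4, -0.4, 0.2]
width: 1.003
finger_force: 0.0
j6 1.58
world d [ 20.5 -57.7   7.4] tool d [24.3 56.2 -7.4] rz 0.033 tilt 0.0002 y-head -1.637
```

View pics/w1.png

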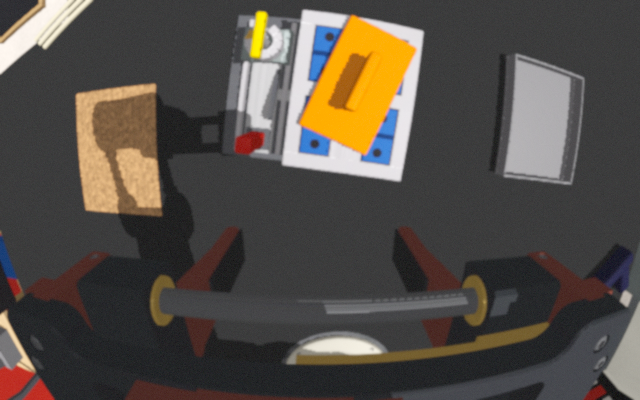

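All four jaws are visible at about (325,45), (314,143), (377,152) and (400,80). The orange weight is turned about 40° (slab corners (351,15), (415,45), (367,154), (300,123)). The tray is on the right (540,120), the pad on the left (118,150).

```bash
cat >> h.py <<'E'
def rect(n,im,o,z,x0,y0,w,h,s=2):
    """top-down view of plane z, s px/mm: col = (x-x0)*s, row = (y0-y)*s"""
    u,v=np.meshgrid(np.arange(w*s),np.arange(h*s)); P=np.stack([x0+u/s,y0-v/s,0*u+z],-1).reshape(-1,3)
    m=project(n,P,o).astype(np.float32).reshape(h*s,w*s,2); return cv2.remap(im,m[...,0],m[...,1],cv2.INTER_CUBIC)
def quad(c,tag):
    c=np.array(c)[:,:2]; m=c.mean(0); e=(c[1]-c[0]+c[2]-c[3]); f=c[0]-c[3]+c[1]-c[2]
    print(tag,m.round(1),"yaw",round(np.arctan2(e[1],e[0]),3),round(np.arctan2(-f[0],f[1]),3),"size",(np.linalg.norm(e)/2).round(1),(np.linalg.norm(f)/2).round(1))
E
python3 - <<'E'
from h import *
im=cv2.imread("pics/w1.png");o=np.load("pics/w1.npy",allow_pickle=True).item()
W=lambda p,z:plane("wrist",p,z,o)
# order TL TR BR BL in world (x right,y up): image left-bottom.. 
quad(W([(283,164),(303,10),(424,32),(402,181)],76),"mould")
quad(W([(300,123),(351,15),(415,45),(367,154)],88),"weight")
quad(W([(85,210),(76,93),(156,84),(163,215)],4),"pad")
for p,z in[((262,12),106),((257,57),106),((250,140),110)]: print(W([p],z).round(1))
a=rect("wrist",im,o,88,400,80,280,250); b=rect("wrist",im,o,28,330,-260,330,260,1)
hsv=cv2.cvtColor(a,cv2.COLOR_BGR2HSV); m=cv2.inRange(hsv,(5,150,120),(18,255,255))
c=max(cv2.findContours(m,0,2)[0],key=cv2.contourArea); r=cv2.minAreaRect(c); print("weight",400+r[0][0]/2,80-r[0][1]/2,r)
cv2.imwrite("pics/r1.png",a);cv2.imwrite("pics/r1t.png",cv2.resize(b,None,fx=2,fy=2))
E
```

```text
mould [527.5 -41.7] yaw -0.194 -0.205 size 194.8 152.5
weight [541.1 -46.1] yaw -0.478 -0.48 size 146.3 86.1
pad [484.  355.6] yaw -0.109 -0.108 size 218.2 182.7
[[631.2  59.5 106. ]]
[[577.4  68.  106. ]]
[[483.6  82.8 110. ]]
weight 540.8128509521484 -45.920806884765625 ((281.6257019042969, 251.84161376953125), (298.4816589355469, 181.3008270263672), 28.37552261352539)
```

View pics/r1.png

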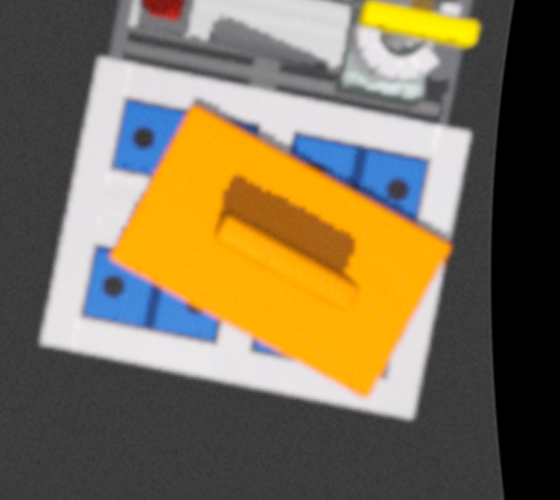

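View pics/r1t.png

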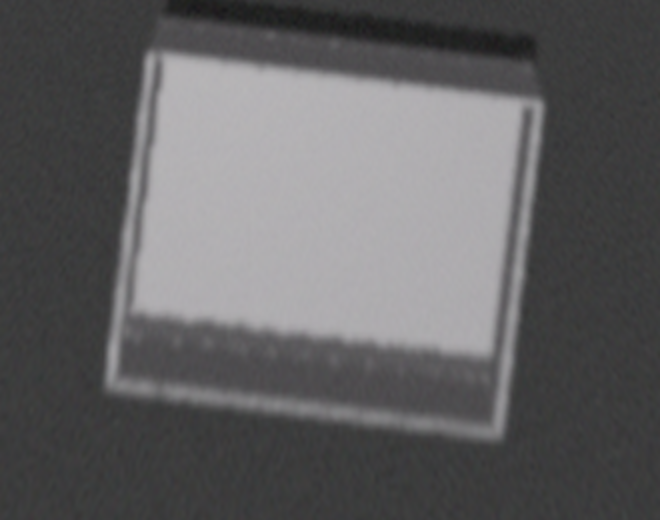

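```bash
echo '0,0,0,0,0,0.14 | 0,0,0,0,0,0.14 | 0,0,0,0,0,0.14 | 0,0,0,0,0,0 | 0,0,0,0,0,0' > m.json && python3 drive.py m.json ; python3 - <<'E'
from h import *
togo([541,-46,160],-2.058)
E
```

```text
clock: 4.32
tool_pos: [436.5, 8.7, 292.6]
eef_rot: [-3.049, 0.755, 0.0]
ft_force: [0.0, 0.3, -0.1]
width: 1.002
finger_force: 0.0
j6 2.0
world d [ 104.5  -54.7 -132.6] tool d [118.   -0.4 132.6] rz 0.002 tilt 0.0001 y-head -2.056
```

```bash
echo '0.472,0,0.528,0,0,0 | 0.472,0,0.528,0,0,0 | 0.472,0,0.528,0,0,0 | 0.472,0,0.528,0,0,0 | 0,0,0,0,0,0' > m.json && python3 drive.py m.json ; python3 - <<'E'
from h import *
shot("side","s1")
im,o=shot("wrist","w2");togo([541,-46,94],-2.058)
cv2.imwrite("pics/w2c.png",np.hstack([im[100:400,120:520],cv2.resize(cv2.imread("pics/s1.png")[120:270,220:420],None,fx=2,fy=2)]))
E
```

```text
clock: 4.95
tool_pos: [539.7, -47.2, 156.3]
eef_rot: [3.048, -0.759, -0.012]
ft_force: [-0.3, 0.5, 0.2]
width: 1.002
finger_force: 0.0
j6 1.91
world d [  0.6   0.6 -66.9] tool d [ 0.3 -0.8 66.9] rz -0.001 tilt 0.0008 y-head -2.059
```

View pics/w2c.png

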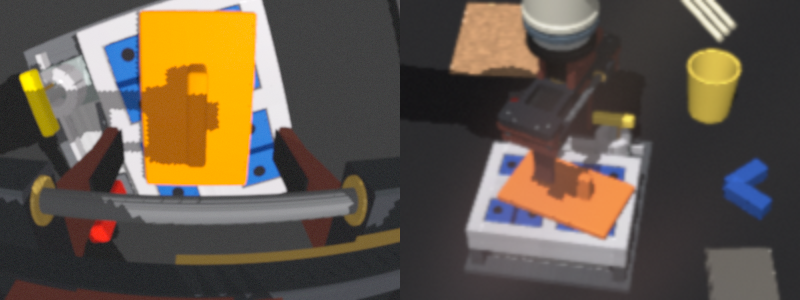

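The fin (left half, 197,120) is centred between the fingers and square to them, so I go down and grip.

In the tool's units: -1 mm is -0.016, 23 mm is 0.368.

```bash
echo '0,-0.016,0.368,0,0,0 | 0,0,0.352,0,0,0 | 0,0,0.352,0,0,0 | 0,0,0,0,0,0' > m.json && python3 drive.py m.json; echo '0,0,0,0,0,0 | 0,0,0,0,0,0 | 0,0,0,0,0,0 | 0,0,0,0,0,0 | 0,0,0,0,0,0' > m.json && python3 drive.py m.json 0; echo '0,0,0,0,0,0 | 0,0,0,0,0,0 | 0,0,-0.32,0,0,0 | 0,0,-0.64,0,0,0 | 0,0,0,0,0,0' > m.json && python3 drive.py m.json;  python3 - <<'E'
from h import *
togo([484,355.6,200],-1.679)
E
```

```text
clock: 5.55
tool_pos: [540.4, -45.3, 94.1]
eef_rot: [-3.049, 0.759, 0.001]
ft_force: [0.2, -0.1, 0.2]
width: 0.994
finger_force: 0.0
clock: 6.18
tool_pos: [541.1, -45.9, 93.7]
eef_rot: [3.048, -0.761, -0.0]
ft_force: [-0.3, -0.6, -0.0]
width: 0.471
finger_force: 0.0
clock: 6.8
tool_pos: [542.7, -46.1, 157.3]
eef_rot: [-3.047, 0.761, -0.01]
ft_force: [0.4, 0.7, -6.8]
width: 0.161
finger_force: 30.0
j6 1.91
world d [-58.7 401.7  42.7] tool d [-240.4 -327.1  -43.4] rz -0.381 tilt 0.0063 y-head -2.06
```

In the tool's units: -20 mm is -0.32, -6 mm is -0.096.

```bash
echo '0,0,-0.32,0,0,0 | -0.24,-0.32,-0.16,0,0,0 | -0.4,-0.544,-0.112,0,0,0 | -0.48,-0.656,-0.096,0,0,0 | -0.48,-0.656,0,0,0,0' > m.json && python3 drive.py m.json; echo '-0.48,-0.656,0,0,0,0 | -0.48,-0.656,0,0,0,0 | -0.48,-0.656,0,0,0,0 | -0.4,-0.544,0,0,0,0 | -0.4,-0.544,0,0,0,0' > m.json && python3 drive.py m.json; echo '0,0,0,0,0,-0.12 | 0,0,0,0,0,-0.13 | 0,0,0,0,0,-0.13 | 0,0,0,0,0,0 | 0,0,0,0,0,0' > m.json && python3 drive.py m.json;  python3 - <<'E'
from h import *
togo([484,355.6,110],-1.679)
shot("side","s2");shot("scene","c2")
E
```

```text
clock: 7.42
tool_pos: [516.2, 122.4, 196.4]
eef_rot: [3.047, -0.762, -0.001]
ft_force: [0.9, 0.7, -6.2]
width: 0.157
finger_force: 30.0
clock: 8.05
tool_pos: [482.1, 356.7, 195.4]
eef_rot: [3.046, -0.76, -0.003]
ft_force: [0.4, 0.7, -7.5]
width: 0.156
finger_force: 30.0
clock: 8.68
tool_pos: [482.8, 355.4, 196.0]
eef_rot: [3.136, -0.175, -0.002]
ft_force: [1.2, -0.3, -6.4]
width: 0.155
finger_force: 30.0
j6 2.26
world d [  1.2   0.2 -86. ] tool d [ 1.3 -0.4 85.9] rz -0.004 tilt 0.0014 y-head -1.683
```

In the tool's units: 22 mm is 0.352, 50 mm is 0.8.

```bash
echo '0,0,0.72,0,0,0 | 0,0,0.8,0,0,0 | 0,0,0.72,0,0,0 | 0,0,0.352,0,0,0 | 0,0,0,0,0,0' > m.json && python3 drive.py m.json; echo '0.016,0,0.048,0,0,0 | 0,0,0,0,0,0 | 0,0,0,0,0,0' > m.json && python3 drive.py m.json ;python3 - <<'E'
from h import *
im,o=shot("side","s2"); shot("wrist","w3")
m=cv2.inRange(cv2.cvtColor(im,cv2.COLOR_BGR2HSV),(3,180,120),(18,255,255))
a=cv2.resize(im[90:190,220:350],None,fx=4,fy=4); cv2.imwrite("pics/s2c.png",a)
E
```

```text
clock: 9.4
tool_pos: [482.6, 355.1, 33.7]
eef_rot: [3.136, -0.173, -0.002]
ft_force: [-0.4, 0.6, -7.4]
width: 0.159
finger_force: 30.0
clock: 9.78
tool_pos: [484.0, 355.5, 31.8]
eef_rot: [-3.137, 0.172, -0.0]
ft_force: [0.3, -0.4, -7.7]
width: 0.158
finger_force: 30.0
```

View pics/s2c.png

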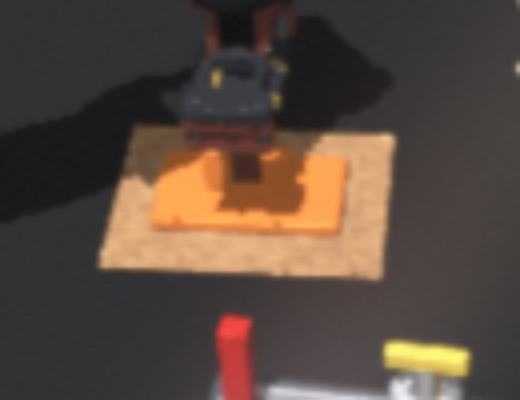

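The weight is centred over the cork pad, a few mm above it. I lower it in small steps.

```bash
echo '0,0,0.048,0,0,0 | 0,0,0.048,0,0,0 | 0,0,0,0,0,0' > m.json && python3 drive.py m.json ;echo '0,0,0.032,0,0,0 | 0,0,0,0,0,0 | 0,0,0,0,0,0' > m.json && python3 drive.py m.json ;echo '0,0,0.032,0,0,0 | 0,0,0,0,0,0 | 0,0,0,0,0,0' > m.json && python3 drive.py m.json
```

```text
clock: 10.25
tool_pos: [484.4, 355.8, 31.5]
eef_rot: [-3.135, 0.171, -0.004]
ft_force: [-9.8, -7.2, 19.1]
width: 0.16
finger_force: 30.0
clock: 10.62
tool_pos: [485.7, 355.9, 27.1]
eef_rot: [-3.135, 0.172, -0.008]
ft_force: [-0.9, -3.0, 7.4]
width: 0.16
finger_force: 30.0
clock: 11.0
tool_pos: [485.8, 355.9, 27.1]
eef_rot: [-3.135, 0.172, -0.008]
ft_force: [-5.2, -6.3, 18.6]
width: 0.157
finger_force: 30.0
```

In the tool's units: -4 mm is -0.064.

```bash
echo '0,0,-0.064,0,0,0 | 0,0,0,0,0,0 | 0,0,0,0,0,0 | 0,0,0,0,0,0' > m.json && python3 drive.py m.json 0.6; echo '0,0,-0.48,0,0,0 | 0,0,-0.8,0,0,0 | 0,0,-0.8,0,0,0 | 0,0,-0.8,0,0,0 | -0.64,0,-0.48,0,0,0' > m.json && python3 drive.py m.json; echo '-0.8,0,0,0,0,0 | 0,0,0,0,0,0 | 0,0,0,0,0,0' > m.json && python3 drive.py m.json; python3 - <<'E'
from h import *
im,o=shot("wrist","w4")
a=rect("wrist",im,o,16,370,460,230,210,1)
hsv=cv2.cvtColor(a,cv2.COLOR_BGR2HSV); m=cv2.inRange(hsv,(5,170,100),(20,255,255)); m2=cv2.inRange(hsv,(5,40,60),(25,255,255))
for k in(m,m2):
    c=max(cv2.findContours(k,0,2)[0],key=cv2.contourArea); r=cv2.minAreaRect(c); print(370+r[0][0],460-r[0][1],r)
cv2.imwrite("pics/w4c.png",np.hstack([im[:260],cv2.resize(a,(260,260))])[:,:900][:, 100:])
togo([605,65,150],-1.768)
E
```

```text
clock: 11.5
tool_pos: [483.7, 355.4, 25.0]
eef_rot: [3.136, -0.171, -0.001]
ft_force: [-0.5, 0.0, 0.0]
width: 0.569
finger_force: 0.0
clock: 12.12
tool_pos: [445.4, 359.6, 237.6]
eef_rot: [-3.136, 0.175, -0.003]
ft_force: [-1.1, 0.8, 0.7]
width: 0.605
finger_force: 0.0
clock: 12.5
tool_pos: [394.7, 365.3, 235.3]
eef_rot: [3.137, -0.171, 0.0]
ft_force: [0.7, -0.5, 0.1]
width: 0.595
finger_force: 0.0
486.32032012939453 366.2448272705078 ((116.32032012939453, 93.75517272949219), (78.00627136230469, 31.819583892822266), 6.9343485832214355)
483.57006072998047 357.5516052246094 ((113.57006072998047, 102.44839477539062), (216.9536895751953, 178.6048583984375), 6.137255668640137)
j6 2.36
world d [ 209.9 -300.1  -85. ] tool d [241.5 275.3  85.2] rz 0.088 tilt 0.0008 y-head -1.68
```

View pics/w4c.png

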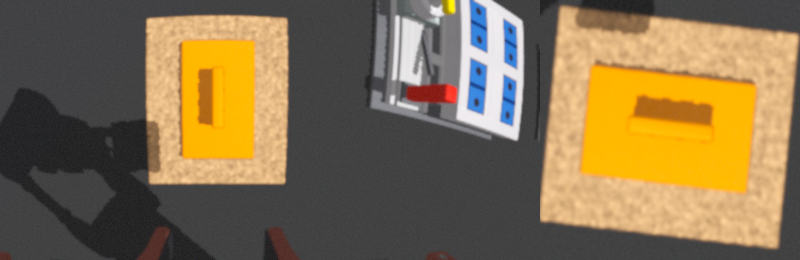

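The weight sits centred on the cork pad, at about (216,100) in the left half, and all four jaws show in the mould on the right.

In the tool's units: 55 mm is 0.88, 24 mm is 0.384.

```bash
echo '0.384,0.88,0,0,0,0 | 0.384,0.88,0,0,0,0 | 0.384,0.88,0,0,0,0 | 0.384,0.88,0,0,0,0 | 0.384,0.88,0,0,0,0' > m.json && python3 drive.py m.json 0.6; echo '0.384,0.88,0,0,0,0.09 | 0,0,0,0,0,0 | 0,0,0,0,0,0' > m.json && python3 drive.py m.json; python3 - <<'E'
from h import *
im,o=shot("wrist","w5"); print(o["tool_pos"])
hsv=cv2.cvtColor(im,cv2.COLOR_BGR2HSV)
for t,lo,hi in(("yel",(22,150,120),(35,255,255)),("red",(0,200,120),(4,255,255)),("blue",(100,120,60),(120,255,255))):
    m=cv2.inRange(hsv,lo,hi); m[240:]=0
    for c in cv2.findContours(m,0,2)[0]:
        if cv2.contourArea(c)>60: r=cv2.minAreaRect(c); z={"yel":106,"red":110,"blue":76}[t]; print(t,np.round(cv2.boxPoints(r)).tolist(),plane("wrist",[r[0]],z,o).round(1))
cv2.imwrite("pics/w5c.png",cv2.resize(im[0:240,130:470],None,fx=2.3,fy=2.3,interpolation=2))
E
```

```text
clock: 13.18
tool_pos: [484.8, 76.1, 235.0]
eef_rot: [3.137, -0.173, -0.001]
ft_force: [0.7, -0.7, 0.6]
width: 0.598
finger_force: 0.0
clock: 13.55
tool_pos: [501.9, 21.1, 235.0]
eef_rot: [-3.126, 0.314, 0.002]
ft_force: [0.1, 0.3, -0.5]
width: 0.601
finger_force: 0.0
[501.91234645  21.14966747 235.00503869]
yel [[243.0, 64.0], [257.0, 64.0], [257.0, 121.0], [243.0, 121.0]] [[605.2  65.3 106. ]]
yel [[110.0, 0.0], [186.0, 0.0], [186.0, 35.0], [110.0, 35.0]] [[716.7 157.  106. ]]
red [[239.0, 226.0], [264.0, 190.0], [282.0, 202.0], [256.0, 238.0]] [[488.2  82.3 110. ]]
blue [[386.0, 216.0], [390.0, 154.0], [421.0, 156.0], [417.0, 218.0]] [[477.8 -69.2  76. ]]
blue [[317.0, 155.0], [349.0, 155.0], [349.0, 216.0], [317.0, 216.0]] [[493.5   6.7  76. ]]
blue [[390.0, 136.0], [392.0, 72.0], [424.0, 73.0], [422.0, 137.0]] [[564.6 -86.6  76. ]]
blue [[317.0, 70.0], [351.0, 70.0], [351.0, 135.0], [317.0, 135.0]] [[579.3 -11.   76. ]]
```

View pics/w5c.png

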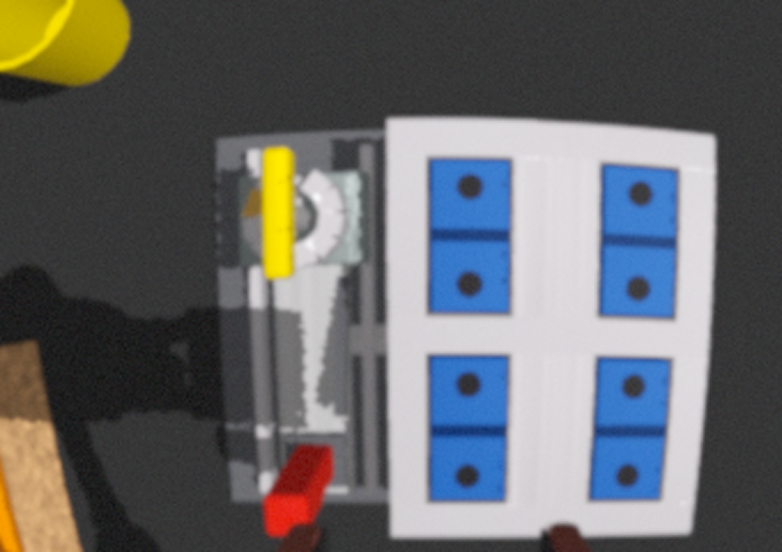

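Two rows of two jaws at (469,235), (640,240), (468,430) and (630,430), the pin bar at (278,212) parallel to the tool, the post at (300,490).

```bash
python3 - <<'E'
from h import *
togo([605.5,65.5,80],-1.771)
E
```

```text
j6 1.75
world d [ 103.7   43.6 -155.3] tool d [ 93.2 -63.2 155.2] rz 0.002 tilt 0.0009 y-head -1.769
```

In the tool's units: 31 mm is 0.496, 30 mm is 0.48.

```bash
echo '0.496,-0.336,0.288,0,0,0 | 0.496,-0.336,0.288,0,0,0 | 0.496,-0.336,0.288,0,0,0 | 0,0,0.48,0,0,0 | 0,0,0.48,0,0,0' > m.json && python3 drive.py m.json 0.4;  echo '0,0,0.32,0,0,0 | 0,0,0.24,0,0,0 | 0,0,0.064,0,0,0 | 0,0,0,0,0,0 | 0,0,0,0,0,0' > m.json && python3 drive.py m.json; python3 - <<'E'
from h import *
togo([605.5,65.5,80],-1.771)
E
echo '0,0,0,0,0,0 | 0,0,0,0,0,0 | 0,0,0,0,0,0 | 0,0,0,0,0,0 | 0,0,0,0,0,0' > m.json && python3 drive.py m.json 0
```

```text
clock: 14.22
tool_pos: [605.3, 67.3, 120.3]
eef_rot: [-3.126, 0.307, 0.001]
ft_force: [0.1, -0.4, -0.7]
width: 0.402
finger_force: 0.0
clock: 14.85
tool_pos: [605.9, 64.8, 84.0]
eef_rot: [-3.126, 0.313, -0.003]
ft_force: [-0.0, 0.0, -0.0]
width: 0.401
finger_force: 0.0
j6 1.82
world d [-0.4  0.7 -4. ] tool d [-0.5 -0.6  4. ] rz 0.001 tilt 0.0021 y-head -1.77
clock: 15.48
tool_pos: [605.6, 65.7, 83.0]
eef_rot: [-3.125, 0.311, -0.001]
ft_force: [1.6, 5.1, 0.8]
width: 0.133
finger_force: 30.0
```

```bash
echo '0,0,0,0,0,0 | 0,0,-0.128,0,0,0 | 0,0,-0.128,0,0,0 | 0,0,-0.128,0,0,0 | 0,0,0,0,0,0' > m.json && python3 drive.py m.json;  echo '0,0,0,0,0,0 | 0,0,0,0,0,0 | 0,0,0,0,0,0' > m.json && python3 drive.py m.json
```

```text
clock: 16.1
tool_pos: [605.2, 65.7, 104.4]
eef_rot: [-3.125, 0.311, 0.002]
ft_force: [5.5, 5.6, -10.6]
width: 0.131
finger_force: 30.0
clock: 16.48
tool_pos: [605.2, 65.7, 103.6]
eef_rot: [-3.125, 0.311, 0.003]
ft_force: [6.2, 5.1, -10.7]
width: 0.131
finger_force: 30.0
```

```bash
echo '0,0,-0.032,0,0,0 | 0,0,0,0,0,0 | 0,0,0,0,0,0' > m.json && python3 drive.py m.json;  python3 - <<'E'
from h import *
o=env.get_obs(); print(o["tool_pos"],o["ft_force"],o["ft_torque"])
E
```

```text
clock: 16.85
tool_pos: [605.1, 65.7, 105.4]
eef_rot: [-3.125, 0.311, 0.004]
ft_force: [5.4, 6.2, -11.9]
width: 0.136
finger_force: 30.0
[605.11729014  65.72126436 105.39653166] [  5.4122528    6.23018619 -11.88750031] [ 0.94273586 -1.12077859 -0.01013673]
```

```bash
echo '0,0,0,0,0,-0.1 | 0,0,0,0,0,-0.1 | 0,0,0,0,0,0' > m.json && python3 drive.py m.json;  python3 - <<'E'
from h import *
o=env.get_obs(); print(o["tool_pos"],o["ft_force"],o["ft_torque"]); togo([605,65.7,105],-.571)
E
```

```text
clock: 17.23
tool_pos: [605.1, 65.5, 105.4]
eef_rot: [-3.141, -0.004, 0.003]
ft_force: [5.9, 5.0, -10.9]
width: 0.134
finger_force: 30.0
[605.11546242  65.52256595 105.4023428 ] [  5.91035798   5.02336724 -10.92854159] [ 0.85010445 -1.14230628  0.02144359]
j6 1.62
world d [-0.1  0.2 -0.4] tool d [-0.1 -0.2  0.4] rz -0.997 tilt 0.0023 y-head -1.568
```

```bash
echo '0,0,0,0,0,-0.14 | 0,0,0,0,0,-0.14 | 0,0,0,0,0,-0.14 | 0,0,0,0,0,-0.14 | 0,0,0,0,0,-0.14' > m.json && python3 drive.py m.json; echo '0,0,0,0,0,-0.14 | 0,0,0,0,0,-0.14 | 0,0,0,0,0,0 | 0,0,0,0,0,0' > m.json && python3 drive.py m.json;  python3 - <<'E'
from h import *
o=env.get_obs(); print(o["tool_pos"],o["ft_force"],o["ft_torque"]); togo([605,65.7,105],-.571)
E
```

```text
clock: 17.85
tool_pos: [605.4, 64.9, 105.5]
eef_rot: [-2.948, -1.085, 0.002]
ft_force: [6.4, 2.6, -11.7]
width: 0.132
finger_force: 30.0
clock: 18.35
tool_pos: [605.6, 64.7, 105.6]
eef_rot: [-2.771, -1.48, 0.002]
ft_force: [8.2, 3.0, -11.1]
width: 0.13
finger_force: 30.0
[605.57728662  64.73304104 105.59869057] [  8.21676334   3.01649567 -11.1059484 ] [ 0.40048805 -1.39026709 -0.01526253]
j6 0.64
world d [-0.6  1.  -0.6] tool d [ 0.5 -1.   0.6] rz -0.019 tilt 0.0011 y-head -0.59
```

In the tool's units: 3 mm is 0.048, 2 mm is 0.032.

```bash
echo '0,0,0.048,0,0,0 | 0,0,0.048,0,0,0 | 0,0,0.032,0,0,0 | 0,0,0,0,0,0' > m.json && python3 drive.py m.json; echo '0,0,0,0,0,0 | 0,0,0,0,0,0 | 0,0,0,0,0,0' > m.json && python3 drive.py m.json 0.4; echo '0,0,-0.48,0,0,0 | 0,0,-0.8,0,0,0 | 0,0,-0.88,0,0,0 | 0,0,0,0,0,0' > m.json && python3 drive.py m.json; python3 - <<'E'
from h import *
im,o=shot("side","s3"); im2,o=shot("wrist","w6")
cv2.imwrite("pics/s3c.png",np.hstack([cv2.resize(im[150:270,240:360],(400,400)),cv2.resize(im2[:300,120:520],(533,400))])[:, :800])
togo([478.8,92,150],-1.771)
E
```

```text
clock: 18.85
tool_pos: [605.7, 64.7, 100.3]
eef_rot: [2.771, 1.479, 0.001]
ft_force: [4.6, 1.6, -3.7]
width: 0.132
finger_force: 30.0
clock: 19.23
tool_pos: [605.0, 64.6, 100.7]
eef_rot: [2.771, 1.479, -0.001]
ft_force: [0.2, -0.0, -0.6]
width: 0.392
finger_force: 0.0
clock: 19.73
tool_pos: [606.8, 64.9, 242.4]
eef_rot: [2.767, 1.477, 0.015]
ft_force: [0.6, -0.6, -0.0]
width: 0.403
finger_force: 0.0
j6 0.64
world d [-126.6   27.2  -86.1] tool d [ -47.9 -120.4   86. ] rz 1.181 tilt 0.0011 y-head -0.59
```

View pics/s3c.png

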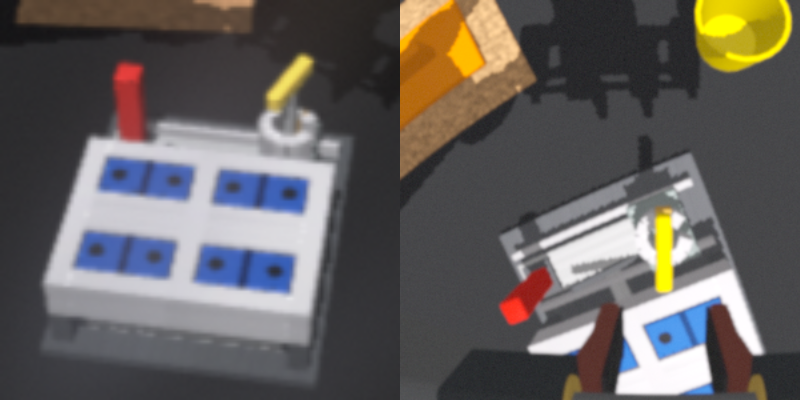

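The pin stands raised and turned into its notch (bar at (290,80) in the left half, (664,245) in the right half). Next is the post.

In the tool's units: -20 mm is -0.32, -50 mm is -0.8.

```bash
echo '-0.768,-0.32,0,0,0,0 | 0,-0.8,0,0,0,0 | 0,-0.8,0,0,0,0 | 0,0,0,0,0,0.168 | 0,0,0,0,0,0.168' > m.json && python3 drive.py m.json 0.5; echo '0,0,0,0,0,0.169 | 0,0,0,0,0,0.169 | 0,0,0,0,0,0.169 | 0,0,0,0,0,0.169 | 0,0,0,0,0,0.169' > m.json && python3 drive.py m.json; echo '0,0,0,0,0,0 | 0,0,0,0,0,0' > m.json && python3 drive.py m.json; python3 - <<'E'
from h import *
togo([478.8,92,79],-1.771)
E
```

```text
clock: 20.45
tool_pos: [477.6, 92.0, 233.3]
eef_rot: [-2.981, -0.988, 0.005]
ft_force: [-0.7, -0.8, -0.3]
width: 0.501
finger_force: 0.0
clock: 21.08
tool_pos: [478.1, 91.6, 233.0]
eef_rot: [3.124, -0.323, -0.007]
ft_force: [-0.4, 0.0, 0.8]
width: 0.503
finger_force: 0.0
clock: 21.32
tool_pos: [478.5, 91.7, 234.4]
eef_rot: [3.126, -0.309, -0.003]
ft_force: [0.0, 0.8, 0.9]
width: 0.5
finger_force: 0.0
j6 1.89
world d [   0.3    0.3 -155.4] tool d [  0.6  -0.4 155.4] rz 0.003 tilt 0.0021 y-head -1.768
```

In the tool's units: 50 mm is 0.8, 45 mm is 0.72.

```bash
echo '0,0,0.8,0,0,0 | 0,0,0.72,0,0,0 | 0,0,0,0,0,0 | 0,0,0,0,0,0' > m.json && python3 drive.py m.json; python3 - <<'E'
from h import *
im,o=shot("side","s4"); togo([478.8,92,79],-1.771)
cv2.imwrite("pics/s4c.png",cv2.resize(im[130:230,230:350],None,fx=4,fy=4))
E
```

```text
clock: 21.82
tool_pos: [479.4, 91.8, 142.5]
eef_rot: [-3.126, 0.312, -0.003]
ft_force: [0.4, -0.6, 0.5]
width: 0.5
finger_force: 0.0
j6 1.89
world d [ -1.1   0.1 -64.3] tool d [-1.3  0.2 64.3] rz 0.001 tilt 0.0036 y-head -1.77
```

View pics/s4c.png

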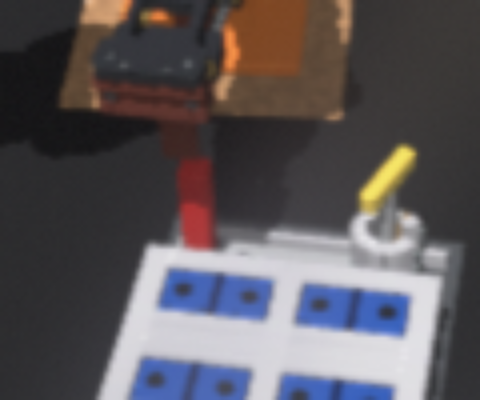

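The fingers sit straight above the post (195,170). Go down, grip, then push along +x.

```bash
echo '-0.016,0,0.512,0,0,0 | 0,0,0.496,0,0,0 | 0,0,0,0,0,0 | 0,0,0,0,0,0 | 0,0,0,0,0,0' > m.json && python3 drive.py m.json; echo '0,0,0,0,0,0 | 0,0,0,0,0,0 | 0,0,0,0,0,0 | 0,0,0,0,0,0 | 0,0,0,0,0,0' > m.json && python3 drive.py m.json 0;echo '0.16,0,0,0,0,0 | 0.16,0,0,0,0,0 | 0.16,0,0,0,0,0 | 0.16,0,0,0,0,0 | 0.16,0,0,0,0,0' > m.json && python3 drive.py m.json; echo '0.128,0,0,0,0,0 | 0.064,0,0,0,0,0 | 0,0,0,0,0,0 | 0,0,0,0,0,0' > m.json && python3 drive.py m.json;  python3 - <<'E'
from h import *
togo([478.8+58.8,92-11.9,79],-1.771)
E
```

```text
clock: 22.5
tool_pos: [479.1, 92.1, 80.0]
eef_rot: [-3.125, 0.314, -0.006]
ft_force: [0.6, 0.9, 0.7]
width: 0.502
finger_force: 0.0
clock: 23.12
tool_pos: [478.0, 92.4, 77.8]
eef_rot: [-3.125, 0.313, -0.001]
ft_force: [1.3, 4.5, 0.9]
width: 0.225
finger_force: 30.0
clock: 23.75
tool_pos: [525.9, 82.7, 77.9]
eef_rot: [-3.125, 0.313, 0.005]
ft_force: [-7.2, 4.2, 5.0]
width: 0.227
finger_force: 30.0
clock: 24.25
tool_pos: [537.1, 80.4, 77.8]
eef_rot: [-3.125, 0.313, 0.006]
ft_force: [-7.7, 4.2, 5.8]
width: 0.228
finger_force: 30.0
j6 1.86
world d [ 0.5 -0.3  1.2] tool d [ 0.5  0.2 -1.2] rz 0.001 tilt 0.004 y-head -1.77
```

In the tool's units: 2 mm is 0.032.

```bash
echo '0.032,0,0,0,0,0 | 0.032,0,0,0,0,0 | 0,0,0,0,0,0' > m.json && python3 drive.py m.json; python3 - <<'E'
from h import *
o=env.get_obs(); print(o["tool_pos"],o["ft_force"])
E
```

```text
clock: 24.62
tool_pos: [538.2, 80.2, 77.7]
eef_rot: [-3.125, 0.312, 0.017]
ft_force: [-20.2, 4.7, 10.2]
width: 0.226
finger_force: 30.0
[538.1915194   80.16966702  77.71108299] [-20.24751548   4.68961308  10.23367763]
```

```bash
echo '-0.048,0,0,0,0,0 | 0,0,0,0,0,0 | 0,0,0,0,0,0' > m.json && python3 drive.py m.json 0.5; echo '0,0,-0.8,0,0,0 | 0,0,-0.88,0,0,0 | 0,0,-0.88,0,0,0 | -0.8,0,0,0,0,0 | -0.8,0.64,0,0,0,0' > m.json && python3 drive.py m.json 0.8; echo '0,0.64,0,0,0,0 | 0,0.4,0,0,0,0 | 0,0,0,0,0,0 | 0,0,0,0,0,0' > m.json && python3 drive.py m.json; cat > jm.py <<'E'
from h import *
import sys
im,o=shot("wrist",sys.argv[1]); print(o["tool_pos"].round(1))
hsv=cv2.cvtColor(im,cv2.COLOR_BGR2HSV); m=cv2.inRange(hsv,(100,100,60),(122,255,255)); m[235:]=0
for z in(98,30):
  for c in cv2.findContours(cv2.morphologyEx(m,cv2.MORPH_CLOSE,np.ones((9,9))),0,2)[0]:
    if cv2.contourArea(c)>300:
        P=plane("wrist",c[:,0,:],z,o)[:,:2].astype(np.float32); r=cv2.minAreaRect(P); print(z,np.round(r[0],1),np.round(r[1],1),round(r[2],1))
E
python3 jm.py w7; python3 - <<'E'
from h import *
im=cv2.imread("pics/w7.png"); o=np.load("pics/w7.npy",allow_pickle=True).item()
a=rect("wrist",im,o,28,330,-230,330,300,1); cv2.imwrite("pics/t7.png",np.hstack([cv2.resize(im,None,fx=.7,fy=.7)[:280],cv2.resize(a,(308,280))]))
E
```

```text
clock: 25.0
tool_pos: [539.7, 79.1, 77.4]
eef_rot: [3.125, -0.314, 0.0]
ft_force: [0.0, -0.6, -0.1]
width: 0.494
finger_force: 0.0
clock: 25.62
tool_pos: [434.7, 61.5, 238.2]
eef_rot: [-3.126, 0.31, -0.001]
ft_force: [-0.4, -0.8, 1.3]
width: 0.802
finger_force: 0.0
clock: 26.12
tool_pos: [422.3, -2.6, 237.6]
eef_rot: [-3.126, 0.314, -0.0]
ft_force: [0.4, 0.1, 0.7]
width: 0.796
finger_force: 0.0
[422.3  -2.6 237.6]
98 [477.  -67.8] [36.8 67.1] 79.5
98 [491.9   6.7] [35.9 67.5] 78.4
98 [563. -85.] [36.7 71.9] 78.2
98 [576.9 -10.6] [35.7 68.8] 78.6
30 [472.9 -79.1] [45.1 82.2] 79.5
30 [491.1  12.2] [44.  82.8] 78.4
30 [ 578.2 -100.3] [45.  88.1] 78.2
30 [595.3  -9.1] [43.8 84.3] 78.6
```

View pics/t7.png

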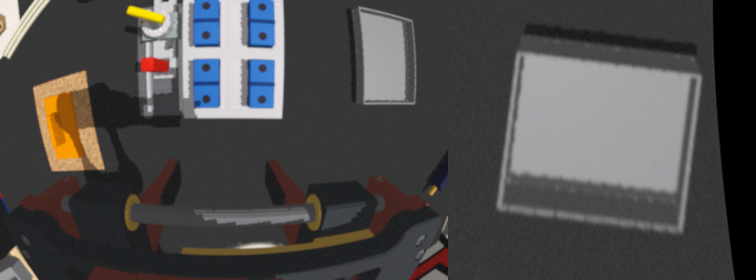

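The red post is at the end of its track, the jaws stand up at (206,20), (260,20), (206,83) and (260,83) on the left, and the tray has not moved.

```bash
cat > tr.py <<'E'
from h import *
import sys
def tray(im,o):
    a=rect("wrist",im,o,28,330,-230,330,300,1); h=cv2.cvtColor(a,cv2.COLOR_BGR2HSV); m=cv2.inRange(h,(0,0,90),(179,60,255))+cv2.inRange(h,(100,100,60),(122,255,255))
    c=max(cv2.findContours(cv2.morphologyEx(m,cv2.MORPH_CLOSE,np.ones((15,15))),0,2)[0],key=cv2.contourArea); r=cv2.minAreaRect(c); print("tray",330+r[0][0],-230-r[0][1],r[1],r[2])
if len(sys.argv)>1: tray(*shot("wrist",sys.argv[1]))
E
python3 - <<'E'
from tr import *
for n in("w1","w7"): tray(cv2.imread(f"pics/{n}.png"),np.load(f"pics/{n}.npy",allow_pickle=True).item())
togo([477.2,-69,80],-1.771)
E
```

```text
tray 492.4473876953125 -375.2451629638672 (203.70111083984375, 188.59481811523438) 6.988489151000977
tray 492.7742919921875 -374.4490966796875 (202.47093200683594, 188.22738647460938) 7.078920841217041
j6 1.68
world d [  54.8  -66.7 -157.5] tool d [ 67.   54.5 157.5] rz 0.0 tilt 0.0004 y-head -1.771
```

The rows are not in the units I measure in: shifts go in shares of 62.5 mm. I convert before sending: 40 mm is 0.64, 34 mm is 0.544.

```bash
echo '0.544,0.432,0.32,0,0,0 | 0.528,0.432,0.32,0,0,0 | 0,0,0.64,0,0,0 | 0,0,0.64,0,0,0 | 0,0,0.4,0,0,0' > m.json && python3 drive.py m.json; echo '0,0,0.192,0,0,0 | 0,0,0,0,0,0 | 0,0,0,0,0,0' > m.json && python3 drive.py m.json; echo '0,0,0,0,0,0 | 0,0,0,0,0,0 | 0,0,0,0,0,0 | 0,0,0,0,0,0 | 0,0,0,0,0,0' > m.json && python3 drive.py m.json 0; echo '0,0,0,0,0,0 | 0,0,-0.48,0,0,0 | 0,0,-0.72,0,0,0 | 0,0,0,0,0,0 | 0,0,0,0,0,0' > m.json && python3 drive.py m.json; python3 - <<'E'
from h import *
togo([442.7,-415.5,13],-1.695)
E
```

```text
clock: 26.8
tool_pos: [476.5, -68.1, 89.8]
eef_rot: [-3.125, 0.312, 0.005]
ft_force: [-0.3, 0.3, 0.5]
width: 0.803
finger_force: 0.0
clock: 27.18
tool_pos: [477.9, -69.0, 82.1]
eef_rot: [3.126, -0.313, 0.003]
ft_force: [-0.2, 0.4, 0.9]
width: 0.798
finger_force: 0.0
clock: 27.8
tool_pos: [477.0, -69.2, 80.7]
eef_rot: [3.126, -0.314, 0.0]
ft_force: [-0.9, -0.8, 1.1]
width: 0.411
finger_force: 30.0
clock: 28.42
tool_pos: [476.8, -69.0, 154.7]
eef_rot: [-3.126, 0.314, 0.002]
ft_force: [-0.3, 0.3, -1.6]
width: 0.405
finger_force: 30.0
j6 1.56
world d [ -34.1 -346.5 -141.7] tool d [ 35.7 346.3 141.6] rz -0.076 tilt 0.0011 y-head -1.771
```

In the tool's units: 6 mm is 0.096, 58 mm is 0.928.

```bash
echo '0.048,0.432,0,0,0,0 | 0.096,0.88,0,0,0,0 | 0.096,0.928,0,0,0,0 | 0.096,0.928,0,0,0,0 | 0.096,0.928,0,0,0,0' > m.json && python3 drive.py m.json; echo '0.096,0.88,0,0,0,0 | 0.048,0.56,0,0,0,-0.076 | 0,0,0,0,0,0 | 0,0,0,0,0,0' > m.json && python3 drive.py m.json;  python3 - <<'E'
from h import *
togo([442.7,-415.5,13],-1.695)
E
```

```text
clock: 29.05
tool_pos: [451.5, -326.6, 153.2]
eef_rot: [-3.124, 0.314, 0.004]
ft_force: [1.6, 0.3, -0.5]
width: 0.406
finger_force: 30.0
clock: 29.55
tool_pos: [443.2, -414.3, 153.9]
eef_rot: [-3.133, 0.196, 0.003]
ft_force: [-0.4, -0.4, -0.2]
width: 0.408
finger_force: 30.0
j6 0.89
world d [  -0.5   -1.2 -140.9] tool d [-1.000e-01  1.600e+00  1.409e+02] rz -0.001 tilt 0.0031 y-head -1.696
```

In the tool's units: 14 mm is 0.224, 45 mm is 0.72.

```bash
echo '0,0.016,0.72,0,0,0 | 0,0,0.72,0,0,0 | 0,0,0.48,0,0,0 | 0,0,0.224,0,0,0 | 0,0,0,0,0,0' > m.json && python3 drive.py m.json; echo '0,0,0.048,0,0,0 | 0,0,0,0,0,0 | 0,0,0,0,0,0' > m.json && python3 drive.py m.json; echo '0,0,0.032,0,0,0 | 0,0,0,0,0,0 | 0,0,0,0,0,0' > m.json && python3 drive.py m.json
```

```text
clock: 30.18
tool_pos: [443.4, -415.2, 21.1]
eef_rot: [-3.134, 0.194, 0.002]
ft_force: [-1.0, 0.1, 0.2]
width: 0.402
finger_force: 30.0
clock: 30.55
tool_pos: [443.7, -416.8, 19.6]
eef_rot: [3.134, -0.195, 0.002]
ft_force: [0.6, 0.2, -1.2]
width: 0.403
finger_force: 30.0
clock: 30.92
tool_pos: [443.3, -416.4, 16.6]
eef_rot: [-3.135, 0.195, 0.0]
ft_force: [0.0, 1.1, 0.0]
width: 0.406
finger_force: 30.0
```

In the tool's units: 2 mm is 0.032.

```bash
echo '0,0,0.032,0,0,0 | 0,0,0,0,0,0 | 0,0,0,0,0,0' > m.json && python3 drive.py m.json;  echo '0,0,0.032,0,0,0 | 0,0,0,0,0,0 | 0,0,0,0,0,0' > m.json && python3 drive.py m.json
```

```text
clock: 31.3
tool_pos: [443.3, -416.3, 14.6]
eef_rot: [-3.135, 0.195, 0.0]
ft_force: [0.3, -0.1, -0.3]
width: 0.407
finger_force: 30.0
clock: 31.68
tool_pos: [443.5, -416.5, 12.9]
eef_rot: [3.135, -0.195, 0.001]
ft_force: [0.7, -0.6, 1.7]
width: 0.407
finger_force: 30.0
```

In the tool's units: -45 mm is -0.72, -40 mm is -0.64.

```bash
echo '0,0,0,0,0,0 | 0,0,0,0,0,0 | 0,0,0,0,0,0' > m.json && python3 drive.py m.json 0.52; echo '0,0,-0.64,0,0,0 | 0,0,-0.88,0,0,0 | 0,0,-0.72,0,0,0 | 0,0,0,0,0,0' > m.json && python3 drive.py m.json 0.8; python3 - <<'E'
from h import *
togo([564.2,-86.9,155],-1.771)
E
```

```text
clock: 32.05
tool_pos: [443.3, -416.3, 12.5]
eef_rot: [-3.135, 0.195, 0.0]
ft_force: [-0.1, 0.6, -0.2]
width: 0.518
finger_force: 0.0
clock: 32.55
tool_pos: [444.9, -417.9, 158.4]
eef_rot: [3.129, -0.195, 0.011]
ft_force: [-0.0, -0.7, -0.0]
width: 0.797
finger_force: 0.0
j6 0.89
world d [119.3 331.   -3.4] tool d [  77.4 -343.2    1.9] rz 0.076 tilt 0.0092 y-head -1.695
```

In the tool's units: -57 mm is -0.912, 13 mm is 0.208.

```bash
echo '0.208,-0.912,0,0,0,0 | 0.208,-0.912,0,0,0,0 | 0.208,-0.912,0,0,0,0 | 0.208,-0.912,0,0,0,0 | 0.208,-0.912,0,0,0,0' > m.json && python3 drive.py m.json; echo '0.1984,-0.928,0,0,0,0 | 0,0,0,0,0,0.076 | 0,0,0.48,0,0,0 | 0,0,0,0,0,0 | 0,0,0,0,0,0' > m.json && python3 drive.py m.json; python3 - <<'E'
from h import *
togo([564.2,-86.9,80],-1.771)
E
```

```text
clock: 33.17
tool_pos: [543.0, -139.6, 151.0]
eef_rot: [-3.135, 0.195, 0.003]
ft_force: [0.8, -0.0, 0.4]
width: 0.797
finger_force: 0.0
clock: 33.8
tool_pos: [562.4, -85.7, 122.5]
eef_rot: [-3.126, 0.314, 0.001]
ft_force: [-0.3, -0.5, 0.7]
width: 0.802
finger_force: 0.0
j6 1.56
world d [  1.8  -1.2 -42.5] tool d [ 2.   0.8 42.5] rz -0.0 tilt 0.0008 y-head -1.771
```

In the tool's units: 22 mm is 0.352, 20 mm is 0.32.

```bash
echo '0.032,0.016,0.352,0,0,0 | 0,0,0.32,0,0,0 | 0,0,0,0,0,0 | 0,0,0,0,0,0' > m.json && python3 drive.py m.json; echo '0,0,0,0,0,0 | 0,0,0,0,0,0 | 0,0,0,0,0,0 | 0,0,0,0,0,0 | 0,0,0,0,0,0' > m.json && python3 drive.py m.json 0; echo '0,0,0,0,0,0 | 0,0,-0.48,0,0,0 | 0,0,-0.72,0,0,0 | 0,0,0,0,0,0 | 0,0,0,0,0,0' > m.json && python3 drive.py m.json; python3 - <<'E'
from h import *
togo([532,-426.5,13],-1.695)
E
```

```text
clock: 34.3
tool_pos: [564.6, -87.1, 81.3]
eef_rot: [3.126, -0.314, 0.001]
ft_force: [-0.5, -0.3, -0.0]
width: 0.793
finger_force: 0.0
clock: 34.92
tool_pos: [564.5, -87.0, 80.8]
eef_rot: [3.126, -0.314, 0.0]
ft_force: [0.2, -0.3, 0.3]
width: 0.405
finger_force: 30.0
clock: 35.55
tool_pos: [564.1, -86.9, 154.6]
eef_rot: [-3.126, 0.314, 0.002]
ft_force: [-0.8, -0.0, -0.5]
width: 0.406
finger_force: 30.0
j6 1.56
world d [ -32.1 -339.6 -141.6] tool d [ 36.2 339.2 141.5] rz -0.076 tilt 0.0011 y-head -1.771
```

In the tool's units: 27 mm is 0.432, 52 mm is 0.832.

```bash
echo '0.048,0.432,0,0,0,0 | 0.096,0.832,0,0,0,0 | 0.096,0.72,0,0,0,0 | 0,0,0,0,0,0' > m.json && python3 drive.py m.json; python3 tr.py w8;  echo '0.096,0.88,0,0,0,0 | 0.096,0.88,0,0,0,0 | 0.096,0.88,0,0,0,0 | 0.048,0.8,0,0,0,-0.076 | 0,0,0,0,0,0' > m.json && python3 drive.py m.json;  python3 - <<'E'
from h import *
togo([532,-426.5,13],-1.695)
E
```

```text
clock: 36.05
tool_pos: [552.9, -213.9, 152.6]
eef_rot: [-3.125, 0.32, 0.007]
ft_force: [-0.5, 0.7, -0.6]
width: 0.405
finger_force: 30.0
tray 466.5 -369.0 (278.0, 273.0) 90.0
clock: 36.72
tool_pos: [531.2, -427.9, 153.0]
eef_rot: [-3.133, 0.199, 0.005]
ft_force: [1.4, 0.3, -0.9]
width: 0.409
finger_force: 30.0
j6 0.97
world d [   0.8    1.4 -140. ] tool d [  1.   -1.3 140. ] rz -0.002 tilt 0.0034 y-head -1.697
```

```bash
cat > ts.py <<'E'
from h import *
a=cv2.imread("pics/side0.png"); b=env.capture("side"); cv2.imwrite("pics/last_side.png",b)
g=lambda i:cv2.GaussianBlur(cv2.cvtColor(i,6),(3,3),0)
for n,(x,y,w,h) in dict(tTL=(234,308,26,26),tTR=(322,308,26,26),tR=(320,345,26,40),tL=(228,350,24,40),mouldR=(325,235,30,35),padTL=(245,114,22,22),plate=(370,240,50,65),vbr=(378,196,34,36),cup=(358,140,38,45)).items():
    t=g(a)[y:y+h,x:x+w]; s=g(b)[max(0,y-20):y+h+20,x-20:x+w+20]; r=cv2.matchTemplate(s,t,cv2.TM_CCOEFF_NORMED); _,v,_,l=cv2.minMaxLoc(r); print(n,"shift",l[0]-20,l[1]-min(20,y),round(v,2))
E
python3 ts.py
```

```text
tTL shift 0 0 1.0
tTR shift 1 1 0.82
tR shift 0 15 0.89
tL shift 4 -20 0.92
mouldR shift 1 1 0.91
padTL shift 0 0 1.0
plate shift 0 0 1.0
vbr shift 0 0 1.0
cup shift 0 0 1.0
```

In the tool's units: 45 mm is 0.72, 30 mm is 0.48.

```bash
echo '0.016,-0.016,0.72,0,0,0 | 0,0,0.72,0,0,0 | 0,0,0.48,0,0,0 | 0,0,0.224,0,0,0 | 0,0,0,0,0,0' > m.json && python3 drive.py m.json; echo '0,0,0.048,0,0,0 | 0,0,0.032,0,0,0 | 0,0,0,0,0,0 | 0,0,0,0,0,0' > m.json && python3 drive.py m.json; echo '0,0,0.032,0,0,0 | 0,0,0,0,0,0 | 0,0,0,0,0,0' > m.json && python3 drive.py m.json
```

```text
clock: 37.4
tool_pos: [533.6, -423.8, 20.9]
eef_rot: [-3.134, 0.193, 0.002]
ft_force: [0.5, -0.4, 0.4]
width: 0.407
finger_force: 30.0
clock: 37.9
tool_pos: [533.5, -425.7, 17.1]
eef_rot: [3.135, -0.195, 0.001]
ft_force: [0.2, -0.2, -0.9]
width: 0.403
finger_force: 30.0
clock: 38.28
tool_pos: [533.4, -425.5, 14.6]
eef_rot: [-3.135, 0.195, 0.0]
ft_force: [0.3, 0.4, -0.5]
width: 0.407
finger_force: 30.0
```

Third jaw: the one at mould (-45,+39), world about (492.2, 6.7).

In the tool's units: 2 mm is 0.032.

```bash
echo '0,0,0.032,0,0,0 | 0,0,0,0,0,0 | 0,0,0,0,0,0' > m.json && python3 drive.py m.json; echo '0,0,0,0,0,0 | 0,0,0,0,0,0 | 0,0,0,0,0,0' > m.json && python3 drive.py m.json 0.52; echo '0,0,-0.64,0,0,0 | 0,0,-0.88,0,0,0 | 0,0,-0.72,0,0,0 | 0,0,0,0,0,0' > m.json && python3 drive.py m.json 0.8; python3 ts.py; python3 - <<'E'
from h import *
togo([492.2,6.7,155],-1.771)
E
```

```text
clock: 38.65
tool_pos: [533.6, -425.6, 12.8]
eef_rot: [3.135, -0.195, 0.001]
ft_force: [-0.6, -0.7, 0.5]
width: 0.405
finger_force: 30.0
clock: 39.02
tool_pos: [533.4, -425.5, 12.5]
eef_rot: [-3.135, 0.195, 0.0]
ft_force: [1.1, 0.8, 1.1]
width: 0.518
finger_force: 0.0
clock: 39.52
tool_pos: [535.0, -426.9, 159.0]
eef_rot: [3.129, -0.195, 0.012]
ft_force: [0.3, -0.3, -0.4]
width: 0.802
finger_force: 0.0
tTL shift 0 0 1.0
tTR shift 1 1 0.85
tR shift 0 15 0.88
tL shift 4 -20 0.92
mouldR shift 1 -1 0.93
padTL shift 0 0 1.0
plate shift 0 0 1.0
vbr shift 0 0 1.0
cup shift 0 0 1.0
j6 0.97
world d [-4.200e+01  4.329e+02 -4.000e-01] tool d [ -95.3 -424.3   -1.1] rz 0.076 tilt 0.0048 y-head -1.695
```

In the tool's units: -53 mm is -0.848, -12 mm is -0.192.

```bash
echo '-0.192,-0.848,0,0,0,0 | -0.192,-0.848,0,0,0,0 | -0.192,-0.848,0,0,0,0 | -0.192,-0.848,0,0,0,0 | -0.192,-0.848,0,0,0,0' > m.json && python3 drive.py m.json; echo '-0.192,-0.848,0,0,0,0 | -0.192,-0.848,0,0,0,0 | -0.176,-0.848,0,0,0,0 | 0,0,0,0,0,0.076 | 0,0,0,0,0,0' > m.json && python3 drive.py m.json; python3 - <<'E'
from h import *
togo([492.2,6.7,80],-1.771)
E
```

```text
clock: 40.2
tool_pos: [505.4, -153.1, 150.1]
eef_rot: [-3.134, 0.195, 0.005]
ft_force: [1.2, 0.7, -0.1]
width: 0.799
finger_force: 0.0
clock: 40.83
tool_pos: [490.8, 7.7, 150.7]
eef_rot: [3.126, -0.311, -0.005]
ft_force: [-0.1, 0.1, 0.7]
width: 0.801
finger_force: 0.0
j6 1.72
world d [  1.4  -1.  -70.7] tool d [ 1.8  0.6 70.6] rz 0.002 tilt 0.0031 y-head -1.769
```

In the tool's units: 35 mm is 0.56, 34 mm is 0.544.

```bash
echo '0.032,0.0096,0.56,0,0,0 | 0,0,0.544,0,0,0 | 0,0,0,0,0,0 | 0,0,0,0,0,0 | 0,0,0,0,0,0' > m.json && python3 drive.py m.json; echo '0,0,0,0,0,0 | 0,0,0,0,0,0 | 0,0,0,0,0,0 | 0,0,0,0,0,0 | 0,0,0,0,0,0' > m.json && python3 drive.py m.json 0; echo '0,0,0,0,0,0 | 0,0,-0.48,0,0,0 | 0,0,-0.72,0,0,0 | 0,0,0,0,0,0 | 0,0,0,0,0,0' > m.json && python3 drive.py m.json; python3 - <<'E'
from h import *
togo([452.6,-336,13],-1.695)
E
```

```text
clock: 41.45
tool_pos: [494.3, 5.8, 85.3]
eef_rot: [-3.126, 0.314, -0.004]
ft_force: [-0.6, 0.8, -0.3]
width: 0.796
finger_force: 0.0
clock: 42.08
tool_pos: [493.5, 6.1, 83.7]
eef_rot: [-3.126, 0.314, -0.0]
ft_force: [0.4, -0.0, 0.5]
width: 0.406
finger_force: 30.0
clock: 42.7
tool_pos: [493.3, 6.0, 157.8]
eef_rot: [3.126, -0.314, -0.002]
ft_force: [-0.3, -0.6, -0.8]
width: 0.41
finger_force: 30.0
j6 1.71
world d [ -40.7 -342.  -144.8] tool d [ 28.3 343.2 144.8] rz -0.076 tilt 0.001 y-head -1.771
```

In the tool's units: 57 mm is 0.912, 55 mm is 0.88.

```bash
echo '0.032,0.432,0,0,0,0 | 0.08,0.88,0,0,0,0 | 0.08,0.912,0,0,0,0 | 0.08,0.912,0,0,0,0 | 0.08,0.912,0,0,0,0' > m.json && python3 drive.py m.json; echo '0.064,0.88,0,0,0,0 | 0.032,0.56,0,0,0,-0.076 | 0,0,0,0,0,0 | 0,0,0,0,0,0' > m.json && python3 drive.py m.json; python3 ts.py | head -2; python3 - <<'E'
from h import *
togo([452.6,-336,15],-1.695)
E
```

```text
clock: 43.32
tool_pos: [463.5, -247.6, 156.3]
eef_rot: [-3.124, 0.314, 0.005]
ft_force: [0.0, -0.6, -0.1]
width: 0.405
finger_force: 30.0
clock: 43.82
tool_pos: [452.4, -334.7, 157.0]
eef_rot: [-3.133, 0.196, 0.003]
ft_force: [0.8, 1.0, -1.2]
width: 0.409
finger_force: 30.0
tTL shift -1 6 0.96
tTR shift 0 0 1.0
j6 1.0
world d [-1.000e-01 -1.500e+00 -1.426e+02] tool d [  0.3   1.7 142.6] rz 0.0 tilt 0.0019 y-head -1.695
```

In the tool's units: 45 mm is 0.72, 30 mm is 0.48.

```bash
echo '0,0.016,0.72,0,0,0 | 0,0,0.72,0,0,0 | 0,0,0.48,0,0,0 | 0,0,0.224,0,0,0 | 0,0,0,0,0,0' > m.json && python3 drive.py m.json; echo '0,0,0.048,0,0,0 | 0,0,0,0,0,0 | 0,0,0,0,0,0' > m.json && python3 drive.py m.json; echo '0,0,0.032,0,0,0 | 0,0,0,0,0,0 | 0,0,0,0,0,0' > m.json && python3 drive.py m.json
```

```text
clock: 44.5
tool_pos: [452.6, -335.7, 24.2]
eef_rot: [-3.135, 0.193, 0.002]
ft_force: [1.0, 0.3, -0.5]
width: 0.406
finger_force: 30.0
clock: 44.88
tool_pos: [453.0, -337.0, 22.6]
eef_rot: [3.135, -0.195, 0.002]
ft_force: [0.4, 0.1, -0.1]
width: 0.411
finger_force: 30.0
clock: 45.25
tool_pos: [452.5, -336.7, 19.6]
eef_rot: [-3.135, 0.195, 0.0]
ft_force: [-0.1, -0.5, -0.1]
width: 0.405
finger_force: 30.0
```

In the tool's units: 2 mm is 0.032.

```bash
echo '0,0,0.032,0,0,0 | 0,0,0,0,0,0 | 0,0,0,0,0,0' > m.json && python3 drive.py m.json; echo '0,0,0.032,0,0,0 | 0,0,0,0,0,0 | 0,0,0,0,0,0' > m.json && python3 drive.py m.json
```

```text
clock: 45.62
tool_pos: [452.6, -336.7, 17.6]
eef_rot: [-3.135, 0.195, 0.0]
ft_force: [0.1, -0.5, -0.9]
width: 0.402
finger_force: 30.0
clock: 46.0
tool_pos: [452.7, -336.8, 15.8]
eef_rot: [3.135, -0.195, 0.001]
ft_force: [0.6, -0.6, 0.7]
width: 0.409
finger_force: 30.0
```

In the tool's units: -45 mm is -0.72, -40 mm is -0.64.

```bash
echo '0,0,0,0,0,0 | 0,0,0,0,0,0 | 0,0,0,0,0,0' > m.json && python3 drive.py m.json 0.52; echo '0,0,-0.64,0,0,0 | 0,0,-0.88,0,0,0 | 0,0,-0.72,0,0,0 | 0,0,0,0,0,0' > m.json && python3 drive.py m.json 0.8; python3 - <<'E'
from h import *
togo([580,-11,155],-1.771)
E
```

```text
clock: 46.38
tool_pos: [452.6, -336.7, 15.6]
eef_rot: [-3.135, 0.195, 0.0]
ft_force: [0.4, -0.7, -0.8]
width: 0.515
finger_force: 0.0
clock: 46.88
tool_pos: [454.2, -338.0, 161.1]
eef_rot: [3.13, -0.195, 0.011]
ft_force: [-0.0, -0.5, -0.2]
width: 0.799
finger_force: 0.0
j6 1.0
world d [125.8 327.   -6.1] tool d [  84.2 -340.1    5. ] rz 0.076 tilt 0.009 y-head -1.695
```

```bash
echo '0.224,-0.912,0,0,0,0 | 0.224,-0.912,0,0,0,0 | 0.224,-0.912,0,0,0,0 | 0.224,-0.912,0,0,0,0 | 0.224,-0.912,0,0,0,0' > m.json && python3 drive.py m.json 0.58; echo '0.224,-0.88,0,0,0,0 | 0,0,0,0,0,0.076 | 0,0,0,0,0,0 | 0,0,0,0,0,0' > m.json && python3 drive.py m.json; python3 - <<'E'
from h import *
togo([580,-11,80],-1.771)
E
```

```text
clock: 47.5
tool_pos: [557.3, -60.6, 154.1]
eef_rot: [-3.135, 0.195, 0.003]
ft_force: [-0.1, -1.3, -0.9]
width: 0.578
finger_force: 0.0
clock: 48.0
tool_pos: [577.7, -10.3, 154.8]
eef_rot: [3.126, -0.313, -0.002]
ft_force: [0.4, -0.0, 0.6]
width: 0.583
finger_force: 0.0
j6 1.69
world d [  2.3  -0.7 -74.8] tool d [ 2.5  0.3 74.8] rz 0.0 tilt 0.0012 y-head -1.771
```

```bash
echo '0.04,0.0048,0.592,0,0,0 | 0,0,0.592,0,0,0 | 0,0,0,0,0,0 | 0,0,0,0,0,0 | 0,0,0,0,0,0' > m.json && python3 drive.py m.json; echo '0,0,0,0,0,0 | 0,0,0,0,0,0 | 0,0,0,0,0,0 | 0,0,0,0,0,0 | 0,0,0,0,0,0' > m.json && python3 drive.py m.json 0; echo '0,0,0,0,0,0 | 0,0,-0.48,0,0,0 | 0,0,-0.72,0,0,0 | 0,0,0,0,0,0 | 0,0,0,0,0,0' > m.json && python3 drive.py m.json; python3 - <<'E'
from h import *
togo([542,-347.5,15],-1.695)
E
```

```text
clock: 48.62
tool_pos: [580.8, -10.9, 82.5]
eef_rot: [-3.126, 0.314, -0.002]
ft_force: [0.4, 0.0, -0.6]
width: 0.581
finger_force: 0.0
clock: 49.25
tool_pos: [580.7, -10.5, 82.0]
eef_rot: [3.126, -0.314, 0.001]
ft_force: [-0.5, -0.5, 2.9]
width: 0.406
finger_force: 30.0
clock: 49.88
tool_pos: [580.1, -10.4, 155.3]
eef_rot: [-3.126, 0.314, 0.002]
ft_force: [-1.0, 0.2, -1.3]
width: 0.408
finger_force: 30.0
j6 1.69
world d [ -38.1 -337.1 -140.3] tool d [ 29.9 337.9 140.2] rz -0.076 tilt 0.0016 y-head -1.771
```

In the tool's units: 57 mm is 0.912, 55 mm is 0.88.

```bash
echo '0.032,0.432,0,0,0,0 | 0.08,0.88,0,0,0,0 | 0.08,0.912,0,0,0,0 | 0.08,0.912,0,0,0,0 | 0.08,0.88,0,0,0,0' > m.json && python3 drive.py m.json; echo '0.08,0.832,0,0,0,0 | 0.048,0.56,0,0,0,-0.076 | 0,0,0,0,0,0 | 0,0,0,0,0,0' > m.json && python3 drive.py m.json; python3 ts.py | head -2; python3 - <<'E'
from h import *
togo([542,-347.5,15],-1.695)
E
```

```text
clock: 50.5
tool_pos: [550.8, -262.2, 153.8]
eef_rot: [-3.124, 0.314, 0.006]
ft_force: [0.5, 0.4, -1.3]
width: 0.402
finger_force: 30.0
clock: 51.0
tool_pos: [542.3, -346.7, 154.7]
eef_rot: [-3.133, 0.196, 0.004]
ft_force: [0.4, 0.4, -0.9]
width: 0.404
finger_force: 30.0
tTL shift 0 -1 0.94
tTR shift -1 7 0.93
j6 1.07
world d [  -0.6   -1.2 -140.4] tool d [ -0.3   1.4 140.3] rz 0.0 tilt 0.0022 y-head -1.695
```

In the tool's units: 14 mm is 0.224, 1 mm is 0.016.

```bash
echo '0,0.016,0.72,0,0,0 | 0,0,0.72,0,0,0 | 0,0,0.48,0,0,0 | 0,0,0.224,0,0,0 | 0,0,0,0,0,0' > m.json && python3 drive.py m.json; echo '0,0,0.048,0,0,0 | 0,0,0.032,0,0,0 | 0,0,0,0,0,0 | 0,0,0,0,0,0' > m.json && python3 drive.py m.json; echo '0,0,0.024,0,0,0 | 0,0,0,0,0,0 | 0,0,0,0,0,0' > m.json && python3 drive.py m.json
```

```text
clock: 51.68
tool_pos: [542.5, -347.6, 22.0]
eef_rot: [-3.135, 0.193, 0.002]
ft_force: [0.2, -0.0, -0.5]
width: 0.406
finger_force: 30.0
clock: 52.18
tool_pos: [542.7, -348.9, 18.1]
eef_rot: [3.135, -0.195, 0.001]
ft_force: [-0.2, -0.0, -1.2]
width: 0.405
finger_force: 30.0
clock: 52.55
tool_pos: [542.5, -348.7, 16.1]
eef_rot: [-3.135, 0.195, 0.0]
ft_force: [0.1, -0.5, -0.6]
width: 0.409
finger_force: 30.0
```

```bash
echo '0,0,0.032,0,0,0 | 0,0,0,0,0,0 | 0,0,0,0,0,0' > m.json && python3 drive.py m.json; echo '0,0,0,0,0,0 | 0,0,0,0,0,0 | 0,0,0,0,0,0' > m.json && python3 drive.py m.json 0.52; echo '0,0,-0.64,0,0,0 | 0,0,-0.88,0,0,0 | 0,0,-0.88,0,0,0 | -0.96,0,-0.64,0,0,0 | -0.96,0,0,0,0,0' > m.json && python3 drive.py m.json 0.5; echo '0,0,0,0,0,0 | 0,0,0,0,0,0 | 0,0,0,0,0,0' > m.json && python3 drive.py m.json; python3 - <<'E'
from h import *
im,o=shot("wrist","w9"); print(o["tool_pos"])
hsv=cv2.cvtColor(im,cv2.COLOR_BGR2HSV); m=cv2.inRange(hsv,(100,100,60),(122,255,255)); m[235:]=0
for c in cv2.findContours(cv2.morphologyEx(m,cv2.MORPH_CLOSE,np.ones((7,7))),0,2)[0]:
    if cv2.contourArea(c)>200:
        r=cv2.minAreaRect(plane("wrist",c[:,0,:],30,o)[:,:2].astype(np.float32)); print(np.round(r[0],1),np.round(r[1],1),round(r[2],1))
togo([538.7,80.1,155],-1.771)
E
python3 ts.py
```

```text
clock: 52.92
tool_pos: [542.5, -348.7, 14.1]
eef_rot: [-3.136, 0.195, 0.0]
ft_force: [-0.2, -0.3, -0.5]
width: 0.409
finger_force: 30.0
clock: 53.3
tool_pos: [542.6, -348.7, 14.2]
eef_rot: [3.135, -0.195, 0.0]
ft_force: [0.4, 0.3, -0.0]
width: 0.52
finger_force: 0.0
clock: 53.92
tool_pos: [431.7, -335.6, 202.9]
eef_rot: [3.131, -0.193, 0.008]
ft_force: [-0.2, 0.4, 0.3]
width: 0.499
finger_force: 0.0
clock: 54.3
tool_pos: [432.3, -335.0, 198.7]
eef_rot: [-3.136, 0.194, -0.0]
ft_force: [-0.4, -0.8, 0.0]
width: 0.497
finger_force: 0.0
[ 432.34336211 -335.00610086  198.73661968]
[ 452.1 -336.2] [35.2 69.3] 83.0
[ 444.8 -414.1] [38.6 69.1] 83.1
[ 533.6 -423.2] [38.6 68.1] 83.1
[ 542.1 -347.8] [34.7 67.2] 83.0
j6 0.97
world d [106.3 415.  -43.6] tool d [  54.5 -424.9   43.7] rz 0.077 tilt 0.0003 y-head -1.694
tTL shift 0 -1 0.92
tTR shift 0 0 1.0
tR shift 0 8 0.95
tL shift -2 -20 0.83
mouldR shift 0 0 1.0
padTL shift -20 -20 0.63
plate shift 0 0 1.0
vbr shift 0 0 1.0
cup shift 0 0 1.0
```

In the tool's units: -53 mm is -0.848, 7 mm is 0.112.

```bash
echo '0.112,-0.848,0,0,0,0 | 0.112,-0.848,0,0,0,0 | 0.112,-0.848,0,0,0,0 | 0.112,-0.848,0,0,0,0 | 0.112,-0.848,0,0,0,0' > m.json && python3 drive.py m.json; echo '0.112,-0.848,0,0,0,0 | 0.112,-0.848,0,0,0,0 | 0.096,-0.864,0,0,0,0.077 | 0,0,0.32,0,0,0 | 0,0,0.32,0,0,0' > m.json && python3 drive.py m.json; echo '0,0,0,0,0,0 | 0,0,0,0,0,0' > m.json && python3 drive.py m.json;python3 - <<'E'
from h import *
im,o=shot("wrist","w10")
togo([538.5,80.2,79],-1.771)
m=cv2.inRange(cv2.cvtColor(im,cv2.COLOR_BGR2HSV),(5,150,100),(20,255,255)); 
print(m[:, :250].sum()/255)
E
```

```text
clock: 55.02
tool_pos: [499.8, -74.2, 198.7]
eef_rot: [-3.136, 0.194, 0.0]
ft_force: [0.6, -0.2, 0.3]
width: 0.5
finger_force: 0.0
clock: 55.65
tool_pos: [538.7, 80.0, 157.1]
eef_rot: [3.125, -0.313, -0.002]
ft_force: [-0.1, 0.6, -0.5]
width: 0.497
finger_force: 0.0
clock: 55.9
tool_pos: [538.6, 78.9, 158.9]
eef_rot: [3.125, -0.318, -0.0]
ft_force: [0.2, -0.7, 1.0]
width: 0.502
finger_force: 0.0
j6 1.86
world d [ -0.4   1.2 -80.5] tool d [-0.7 -1.  80.5] rz -0.003 tilt 0.001 y-head -1.774
3587.0
```

In the tool's units: 40 mm is 0.64, -1 mm is -0.016.

```bash
echo '0,-0.016,0.64,0,0,0 | 0,0,0.64,0,0,0 | 0,0,0,0,0,0 | 0,0,0,0,0,0 | 0,0,0,0,0,0' > m.json && python3 drive.py m.json; echo '0,0,0,0,0,0 | 0,0,0,0,0,0 | 0,0,0,0,0,0 | 0,0,0,0,0,0 | 0,0,0,0,0,0' > m.json && python3 drive.py m.json 0; echo '-0.16,0,0,0,0,0 | -0.16,0,0,0,0,0 | -0.16,0,0,0,0,0 | -0.16,0,0,0,0,0 | -0.16,0,0,0,0,0' > m.json && python3 drive.py m.json; echo '-0.128,0,0,0,0,0 | -0.064,0,0,0,0,0 | 0,0,0,0,0,0 | 0,0,0,0,0,0' > m.json && python3 drive.py m.json
```

```text
clock: 56.58
tool_pos: [540.2, 81.0, 81.6]
eef_rot: [-3.125, 0.316, -0.006]
ft_force: [-0.3, 0.5, 0.7]
width: 0.501
finger_force: 0.0
clock: 57.2
tool_pos: [538.8, 80.2, 79.2]
eef_rot: [3.124, -0.316, 0.0]
ft_force: [-2.2, -5.2, 3.4]
width: 0.224
finger_force: 30.0
clock: 57.82
tool_pos: [490.5, 90.0, 79.1]
eef_rot: [3.124, -0.317, 0.004]
ft_force: [2.5, -6.0, 1.3]
width: 0.226
finger_force: 30.0
clock: 58.32
tool_pos: [479.8, 92.2, 79.2]
eef_rot: [3.124, -0.317, 0.007]
ft_force: [5.9, -6.6, -2.0]
width: 0.224
finger_force: 30.0
```

```bash
echo '-0.032,0,0,0,0,0 | -0.032,0,0,0,0,0 | 0,0,0,0,0,0' > m.json && python3 drive.py m.json; echo '-0.016,0,0,0,0,0 | 0,0,0,0,0,0 | 0,0,0,0,0,0' > m.json && python3 drive.py m.json
```

```text
clock: 58.7
tool_pos: [478.7, 92.4, 79.2]
eef_rot: [3.124, -0.318, 0.018]
ft_force: [19.7, -8.0, -6.9]
width: 0.227
finger_force: 30.0
clock: 59.08
tool_pos: [478.4, 92.5, 79.3]
eef_rot: [3.123, -0.318, 0.02]
ft_force: [21.8, -8.1, -9.3]
width: 0.224
finger_force: 30.0
```

```bash
echo '0.064,0,0,0,0,0 | 0,0,0,0,0,0 | 0,0,0,0,0,0' > m.json && python3 drive.py m.json 0.5; echo '0,0,-0.72,0,0,0 | 0,0,-0.72,0,0,0 | 0,0,-0.32,0,0,0 | 0,0,0,0,0,-0.168 | 0,0,0,0,0,-0.168' > m.json && python3 drive.py m.json 0.4;echo '0,0,0,0,0,-0.168 | 0,0,0,0,0,-0.168 | 0,0,0,0,0,-0.168 | 0,0,0,0,0,-0.168 | 0,0,0,0,0,-0.168' > m.json && python3 drive.py m.json; echo '0,0,0,0,0,0 | 0,0,0,0,0,0' > m.json && python3 drive.py m.json; python3 - <<'E'
from h import *
togo([605,64.8,101],-.59)
E
```

```text
clock: 59.45
tool_pos: [476.8, 94.0, 78.6]
eef_rot: [-3.125, 0.315, 0.001]
ft_force: [0.1, -0.0, 0.7]
width: 0.488
finger_force: 0.0
clock: 60.08
tool_pos: [476.9, 93.8, 188.1]
eef_rot: [-3.134, -0.221, 0.001]
ft_force: [0.4, -1.1, -0.3]
width: 0.401
finger_force: 0.0
clock: 60.7
tool_pos: [476.6, 93.8, 187.5]
eef_rot: [-2.771, -1.479, 0.003]
ft_force: [0.1, -0.0, 0.2]
width: 0.395
finger_force: 0.0
clock: 60.95
tool_pos: [476.9, 93.7, 188.2]
eef_rot: [-2.778, -1.467, 0.001]
ft_force: [-0.4, 0.5, 0.1]
width: 0.398
finger_force: 0.0
j6 0.72
world d [128.1 -28.9 -87.2] tool d [ 48.4 122.2  87. ] rz -0.009 tilt 0.001 y-head -0.599
```

```bash
echo '0.256,0.656,0,0,0,-0.009 | 0.256,0.656,0,0,0,0 | 0.256,0.656,0,0,0,0 | 0,0,0.64,0,0,0 | 0,0,0.48,0,0,0' > m.json && python3 drive.py m.json; echo '0,0,0.192,0,0,0 | 0,0,0.064,0,0,0 | 0,0,0,0,0,0 | 0,0,0,0,0,0' > m.json && python3 drive.py m.json; python3 - <<'E'
from h import *
togo([605,64.8,101],-.59)
E
```

```text
clock: 61.58
tool_pos: [606.1, 64.9, 116.3]
eef_rot: [-2.771, -1.479, 0.003]
ft_force: [-0.5, -0.3, -0.1]
width: 0.399
finger_force: 0.0
clock: 62.08
tool_pos: [606.7, 65.2, 104.6]
eef_rot: [2.768, 1.483, 0.004]
ft_force: [0.5, 0.5, -1.0]
width: 0.4
finger_force: 0.0
j6 0.64
world d [-1.7 -0.4 -3.6] tool d [-1.3 -1.2  3.6] rz 0.003 tilt 0.0027 y-head -0.587
```

```bash
echo '-0.016,-0.016,0.04,0,0,0 | 0,0,0,0,0,0 | 0,0,0,0,0,0 | 0,0,0,0,0,0' > m.json && python3 drive.py m.json; echo '0,0,0,0,0,0 | 0,0,0,0,0,0 | 0,0,0,0,0,0 | 0,0,0,0,0,0 | 0,0,0,0,0,0' > m.json && python3 drive.py m.json 0; echo '0,0,0,0,0,0 | 0,0,-0.048,0,0,0 | 0,0,-0.048,0,0,0 | 0,0,0,0,0,0 | 0,0,0,0,0,0' > m.json && python3 drive.py m.json
```

```text
clock: 62.58
tool_pos: [604.7, 64.8, 100.3]
eef_rot: [2.769, 1.484, 0.0]
ft_force: [0.6, -0.1, 0.4]
width: 0.401
finger_force: 0.0
clock: 63.2
tool_pos: [605.1, 64.5, 100.4]
eef_rot: [2.769, 1.483, 0.001]
ft_force: [3.8, -0.6, -1.1]
width: 0.134
finger_force: 30.0
clock: 63.82
tool_pos: [604.8, 64.6, 103.8]
eef_rot: [-2.769, -1.483, 0.002]
ft_force: [8.8, -2.0, -10.7]
width: 0.136
finger_force: 30.0
```

```bash
echo '0,0,-0.04,0,0,0 | 0,0,0,0,0,0 | 0,0,0,0,0,0' > m.json && python3 drive.py m.json; echo '0,0,0,0,0,0.14 | 0,0,0,0,0,0.14 | 0,0,0,0,0,0' > m.json && python3 drive.py m.json;  python3 - <<'E'
from h import *
o=env.get_obs(); print(o["tool_pos"],o["ft_force"],o["ft_torque"])
E
```

```text
clock: 64.2
tool_pos: [604.8, 64.6, 106.1]
eef_rot: [-2.769, -1.483, 0.002]
ft_force: [8.8, -0.9, -11.9]
width: 0.135
finger_force: 30.0
clock: 64.58
tool_pos: [604.5, 64.9, 105.9]
eef_rot: [-2.949, -1.08, 0.003]
ft_force: [8.1, -0.7, -11.8]
width: 0.135
finger_force: 30.0
[604.48819494  64.88886128 105.91497448] [  8.07797437  -0.65310505 -11.83430213] [-0.17183384 -1.39645812 -0.02233762]
```

```bash
echo '0,0,0,0,0,0.14 | 0,0,0,0,0,0.14 | 0,0,0,0,0,0.14 | 0,0,0,0,0,0.14 | 0,0,0,0,0,0.14' > m.json && python3 drive.py m.json; echo '0,0,0,0,0,0.14 | 0,0,0,0,0,0.06 | 0,0,0,0,0,0 | 0,0,0,0,0,0' > m.json && python3 drive.py m.json;  python3 - <<'E'
from h import *
o=env.get_obs(); print(o["ft_force"],o["ft_torque"]);togo([605.4,65.6,83],-1.771)
E
```

```text
clock: 65.2
tool_pos: [604.1, 66.0, 105.8]
eef_rot: [-3.14, -0.0, 0.004]
ft_force: [6.5, 2.4, -11.6]
width: 0.135
finger_force: 30.0
clock: 65.7
tool_pos: [604.2, 66.4, 105.8]
eef_rot: [-3.124, 0.306, 0.005]
ft_force: [6.5, 3.5, -10.5]
width: 0.133
finger_force: 30.0
[  6.53081581   3.46400351 -10.46714075] [ 0.68497794 -1.18190502 -0.03059128]
j6 1.82
world d [  1.2  -0.8 -22.8] tool d [ 1.4  0.6 22.8] rz 0.005 tilt 0.0037 y-head -1.766
```

```bash
echo '0.0112,0,0.08,0,0,0.005 | 0.0112,0,0.08,0,0,0 | 0,0,0.08,0,0,0 | 0,0,0.08,0,0,0 | 0,0,0,0,0,0' > m.json && python3 drive.py m.json; echo '0,0,0,0,0,0 | 0,0,0,0,0,0' > m.json && python3 drive.py m.json ; echo '0,0,0,0,0,0 | 0,0,0,0,0,0 | 0,0,0,0,0,0' > m.json && python3 drive.py m.json 0.35; echo '0,0,-0.64,0,0,0 | 0,0,-0.8,0,0,0 | 0,0,-0.8,0,0,0 | 0,0,0,0,0,0 | -0.8,0,0,0,0,0' > m.json && python3 drive.py m.json; echo '-0.8,0.64,-0.32,0,0,0 | -0.32,0.64,0,0,0,0 | 0,0,0,0,0,0 | 0,0,0,0,0,0' > m.json && python3 drive.py m.json; python3 - <<'E'
from h import *
im,o=shot("wrist","w11");s,_=shot("side","s11")
m=cv2.inRange(cv2.cvtColor(im,40),(22,150,120),(35,255,255)); m[240:]=0
for c in cv2.findContours(m,0,2)[0]:
    if cv2.contourArea(c)>60: r=cv2.minAreaRect(c); print([ (z,plane("wrist",[r[0]],z,o)[0,:2].round(1)) for z in(106,124)], r)
cv2.imwrite("pics/fin.png",np.hstack([cv2.resize(s[80:400,200:440],(380,507)),np.pad(cv2.resize(im[:280,60:600],(420,218)),((0,289),(0,0),(0,0)))]))
E
python3 ts.py
```

```text
clock: 66.32
tool_pos: [604.8, 66.2, 87.0]
eef_rot: [-3.124, 0.313, 0.006]
ft_force: [0.9, 4.6, -6.4]
width: 0.133
finger_force: 30.0
clock: 66.58
tool_pos: [604.8, 66.2, 87.5]
eef_rot: [-3.124, 0.313, 0.006]
ft_force: [1.3, 4.8, -6.4]
width: 0.132
finger_force: 30.0
clock: 66.95
tool_pos: [606.2, 64.2, 89.5]
eef_rot: [3.125, -0.316, 0.001]
ft_force: [-0.1, 0.1, 0.0]
width: 0.348
finger_force: 0.0
clock: 67.58
tool_pos: [557.8, 73.8, 225.9]
eef_rot: [3.124, -0.318, -0.006]
ft_force: [-0.0, 0.3, 0.7]
width: 0.349
finger_force: 0.0
clock: 68.08
tool_pos: [476.4, 12.2, 246.8]
eef_rot: [-3.125, 0.316, 0.001]
ft_force: [0.2, -0.5, 0.9]
width: 0.349
finger_force: 0.0
[(106, array([488.6, -57.1])), (124, array([492.2, -53.9]))] ((383.5, 160.0), (30.0, 13.0), 90.0)
[(106, array([501.6,   6.7])), (124, array([504.4,   6.1]))] ((318.5, 159.5), (31.0, 13.0), 90.0)
[(106, array([562.1, -71.2])), (124, array([561.4, -67.1]))] ((384.5, 85.0), (32.0, 13.0), 90.0)
[(106, array([575.3,  -7.9])), (124, array([573.8,  -7.6]))] ((318.0, 83.0), (12.0, 32.0), 0.0)
[(106, array([605.5,  64.8])), (124, array([602.2,  60.8]))] ((239.0, 70.5), (14.0, 55.0), 0.0)
[(106, array([705.9, 157.4])), (124, array([696.6, 147.9]))] ((144.5, 12.0), (24.0, 73.0), 90.0)
tTL shift -7 -1 0.93
tTR shift -7 -1 0.99
tR shift -7 7 0.93
tL shift -15 6 0.83
mouldR shift 0 0 1.0
padTL shift -6 20 0.73
plate shift 0 0 1.0
vbr shift 0 0 1.0
cup shift 0 0 1.0
```

View pics/fin.png

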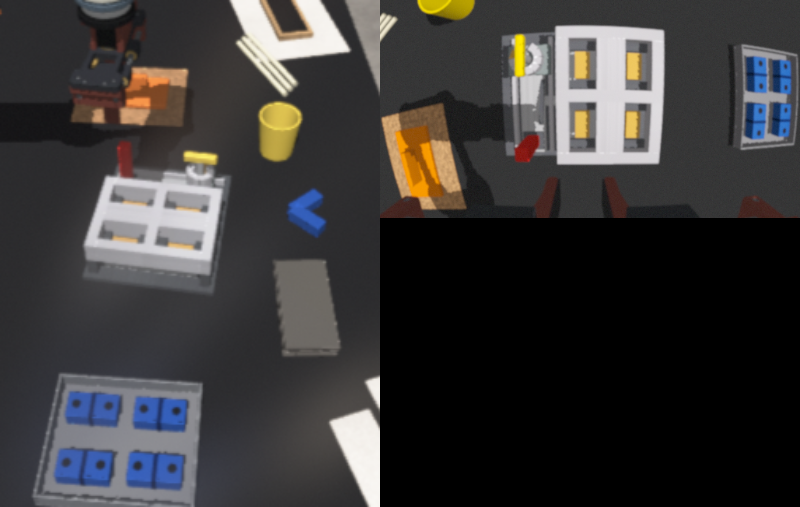

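The left half shows all four jaws flat in the tray, which was nudged about 15 mm with them still inside. The pockets are empty, the post is home at (125,160), and the pin bar (200,158) measures at its locked height and angle. The weight is on the cork pad.

```bash
python3 -c "
from rig import env
print(env.hand_in())"
```

```text
the job is handed in; nothing more can be done
None
```

The job is done and handed in at about 68 s: the weight is on the middle of the cork pad, all four jaws lie flat in the tray, and the post is back home with the pin locked; the tray got knocked about 15 mm sideways late in the run, but the jaws stayed in it.

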